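# Make up two scale-corner kits

## Robot

A 6-joint arm with a two-finger parallel gripper is mounted at the origin on the work surface. World frame = base frame: x ahead of the robot, y to its left, z up, the work surface at z = 0. Lengths are in m, angles in rad, forces in N, time in s.
With the tool pointing down it reaches from about 0.3 to 0.95 m from the base axis. Payload 3.1 kg.
Tool frame: the origin (TCP) lies on the centre line of the jaws, within the pads' length; the fingertips stand 25 mm ahead of it and the grasp point (between the pads) lies 6 mm ahead of it; x points along the fingers, y is the direction in which the jaws open and shut, and the axes are right-handed (so a half turn about x gives the same grasp; the last joint's range is limited). The gripper opens to 85 mm and grips with 20 to 120 N. Pads are 22 mm wide; open, the fingers measure 114 mm over their backs; the gripper's body (76 mm by 85 mm) begins 54 mm behind the grasp point. The pads swing forward as they close: fully open they stand 13 mm farther back than shut.
Start: joints at [-1.239, 0.308, 1.634, -0, 1.2, -0.07], TCP at [0.244, -0.575, 0.256] pointing down, gripper open.
Joint ranges: [-3.06, 3.06], [-0.79, 1.96], [0.05, 2.63], [-1.19, 4.34], [0.05, 2.64], [-2.94, 2.94]. Speed limits (rad/s): [2.79, 2.79, 3.14, 3.14, 3.14, 3.14].

## Interface

Orientations are given as a unit quaternion [w, x, y, z].
In Python, from bench import sense, get_image, hand_in gives the robot as it stands. The module is installed in compiled form; this text tells all that it offers.
- The arm moves only by the shell command python3 -m creep 'ROWS' [FORCE]. ROWS is JSON, a list that holds one entry, the list of rows, each a list of 5 numbers: the shift along the tool's x, y, z in m, then the turn about the tool's x in units of 6 degrees (1.0 is 6 degrees), then the finger opening in m, from 0 to 0.0854. A call has 1 to 12 rows; each row shifts and turns the commanded pose from where the row before left it, along the tool's axes as they then stand; what a row does not reach is not made up. A row lasts 1/12 s, in which the tool goes at most 41.7 mm and 7.16 degrees, less where a joint would pass 70% of its speed; a pose out of reach is approached as far as the arm can. A call is refused whole if a number of a shift passes 0.0417 or a number of a turn 1, either way. A call with a gripper value outside its range is refused whole. The fingers move at their own pace and stop on an object; FORCE is the grip in N (left out, the last holds). Time passes only in rows, so rows that do not move let the fingers close. It gives the time, the measured TCP pose, the force and the opening at its end, in the units of the state.
- sense(): the state, without advancing time (a new reading comes with each control period).
- get_image(name): name is "scene" or "side" or "wrist"; returns a dict with "color" (384x512x3 uint8, red, green, blue), "fx", "fy", "cx", "cy" (pixels), "k1" (the pictures are not rectified: a ray, as slopes to the right and down, at radius r is drawn at 1 + k1 r^2 times it, then the intrinsics apply), "rvec" (rotation vector, rad) and "tvec" (3), from world to camera coordinates, as OpenCV has them; the wrist camera has in their place "mount" (4x4, takes a point from camera to tool coordinates, whose origin is the TCP and whose axes are the tool frame's). Camera axes: x right, y down, z forward; pixel columns grow to the right and rows downward; lengths in m; the calibration is good to about 2 mm. A picture is of the moment at which its call begins: read the wrist's pose just before it. There is no depth.
- hand_in(): hands the job in, once; it reports no verdict.
The state is a dict: "clock": time; "joint_positions": joint angles; "qd": joint speeds; "joint_efforts": joint torques, N m; "eef_pos": TCP position; "eef_rot": TCP orientation; "force": force on the tool from outside, world axes, zero at the start; "wrist_torque": the same for the moment, N m; "grip_width": finger opening in m.
Only numpy, scipy, OpenCV 4.12 (cv2) and the standard library are available. Lean on these libraries where they do the work, as an engineer would, in place of code of your own. Each camera call takes 0.05 s, during which the arm holds its last target.

## Task

Make up the two kits from the parts standing on the bench. The three-pocket tray (one pocket already holds two bolts) gets the beam load cell lying in its long pocket and the wide levelling foot standing in its square pocket, with the shim ring laid flat on the foot's disc, around the stem; the two-pocket tray gets the canister load cell in its larger pocket and the narrow levelling foot in its smaller one. The cells and feet must sit flat on the pocket floors, the same way up as now; leave the bottle, the little carton and the socket where they stand.

Things in the scene. Friction and masses are not known exactly. Their poses are not given: they have to be found in the camera images.
- tray_three: Fixed grey plastic tray, floor 4 mm thick, walls 4 mm thick, 14 mm high. Origin: centre of its underside, z up. 136 (x) x 160 (y) mm. Pockets, centre (x, y), inside size: long (beam cell) (0, -48), 128 x 56 mm; square (wide foot) (-18, 30), 92 x 92 mm; narrow (48, 30), 32 x 92 mm, holds two fixed bolts up to 18 mm above the bench.
- tray_two: Fixed grey plastic tray, floor 4 mm thick, walls 4 mm thick, 14 mm high. Origin: centre of its underside, z up. 92 (x) x 152 (y) mm, two empty pockets, centre (x, y), inside size: larger (canister cell) (0, -30), 84 x 84 mm; smaller (narrow foot) (0, 44), 84 x 56 mm.
- beam_cell: Beam load cell: aluminium bar lying flat, 102 mm long along its x including a 10 mm long, 14 mm thick dark stub at the +x end; 28 mm wide (y), 28 mm high, three dark holes in its top. Origin: centre of the underside, midway along the 102 mm; z up. About 0.25 kg. Either end may point either way in the tray.
- canister_cell: Canister load cell: steel cylinder 58 mm in diameter and 24 mm high, ring of six dark holes on top, carrying a central neck 22 mm in diameter that reaches 50 mm. Origin: centre of the underside; z up along the neck. About 0.35 kg.
- wide_foot: Wide levelling foot: steel disc 64 mm in diameter, 12 mm thick, with an upright threaded stem 12 to 13 mm in diameter at its centre, total height 60 mm. Origin: centre of the underside; z up along the stem. About 0.3 kg.
- narrow_foot: Narrow levelling foot: as the wide one but with a disc 36 mm in diameter; disc 12 mm thick, stem 12 to 13 mm in diameter, total height 60 mm. Origin: centre of the underside; z up along the stem. About 0.12 kg.
- shim_ring: Shim ring: plain flat steel ring, outer diameter 52 mm, hole 30 mm, 12 mm high, lying flat. Origin: centre of the underside; z up. About 0.08 kg.
- threadlock: Bystander: small white bottle with a red cap, standing, 28 mm in diameter, 60 mm high. Origin: centre of the underside. Leave it where it stands.
- carton: Bystander: small cardboard carton, 45 (x) x 40 (y) x 30 mm high. Origin: centre of the underside. Leave it where it stands.
- socket: Bystander: dark steel spanner socket, upright cylinder 30 mm in diameter, 34 mm high. Origin: centre of the underside. Leave it where it stands.
Not all that is in view belongs to the job. What is shaped like the wide_foot but orange is not meant. What is shaped like the tray_two but turquoise is not meant.

How it is judged:
By the outcome, as a careful person would: the job done as asked, in the order asked, and still so for the second after the job is handed in, with the robot touching nothing.
It also fails if it takes over 122 s, if anything falls off the work surface, if the arm or the gripper's body presses on something with over 40 N, if the wrist force passes 120 N, or if a joint passes its speed limit or range.

## Working session

There is one attempt and no reset: what is moved stays moved. The work goes in short steps, Python scripts to look and compute and a shell command to move; the robot and the scene stay as the last step left them, time stands still between calls to the robot, and variables do not carry over. Pictures are saved under pics/ and viewed, and the job is handed in when it is done.

```bash
mkdir -p pics; ls
python3 - <<'E'
from bench import sense,get_image
import cv2,json
print(sense())
for n in("scene","side","wrist"):
    d=get_image(n); c=d.pop("color"); cv2.imwrite(f"pics/{n}0.png",c[:,:,::-1]); print(n,d)
E
```

```text
pics
{'clock': 0.0, 'joint_positions': array([-1.23872459e+00,  3.08978578e-01,  1.63521614e+00, -4.55445458e-05,
        1.19970085e+00, -6.96883509e-02]), 'qd': array([ 0.00130487,  0.00057088, -0.00017199, -0.00098665,  0.00035322,
        0.00032729]), 'joint_efforts': array([-3.77749975e-04, -4.15252519e+01, -2.76666015e+01, -2.39877272e-04,
        1.01638207e-02, -1.03675905e-06]), 'eef_pos': array([ 0.24411503, -0.5745088 ,  0.25504938]), 'eef_rot': array([-0.14029066, -0.69276482, -0.14190115,  0.69300758]), 'force': array([-0.1866966 ,  0.87932063,  0.49488406]), 'wrist_torque': array([-0.03201324, -0.00412783, -0.00605842]), 'grip_width': 0.08560409720747438}
scene {'fx': 404.0485947538395, 'fy': 404.0485947538395, 'cx': 258.32297399556654, 'cy': 183.9162569587235, 'k1': -0.0005204595598221862, 'rvec': array([ 1.90214508,  1.11062359, -0.58134721]), 'tvec': array([-0.26174216, -0.24015496,  1.61645217])}
side {'fx': 349.16150067884377, 'fy': 349.16150067884377, 'cx': 256.8979938627984, 'cy': 196.53636456732843, 'k1': -0.03734509340998527, 'rvec': array([ 2.09291332, -0.05156893,  0.0118834 ]), 'tvec': array([-0.51227056,  0.06477296,  0.80606806])}
wrist {'fx': 341.90090352438125, 'fy': 341.90090352438125, 'cx': 258.4707430689993, 'cy': 195.99407299258525, 'k1': -0.060163476436955354, 'mount': array([[-5.28868413e-04, -2.85113402e-01,  9.58493645e-01,
        -1.17819746e-01],
       [ 9.99999815e-01, -4.39379611e-04,  4.21072483e-04,
        -1.26632527e-03],
       [ 3.01089157e-04,  9.58493691e-01,  2.85113582e-01,
        -7.28226858e-02],
       [ 0.00000000e+00,  0.00000000e+00,  0.00000000e+00,
         1.00000000e+00]])}
```

View pics/scene0.png

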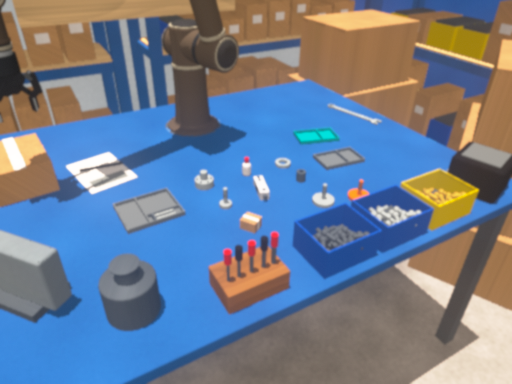

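View pics/side0.png

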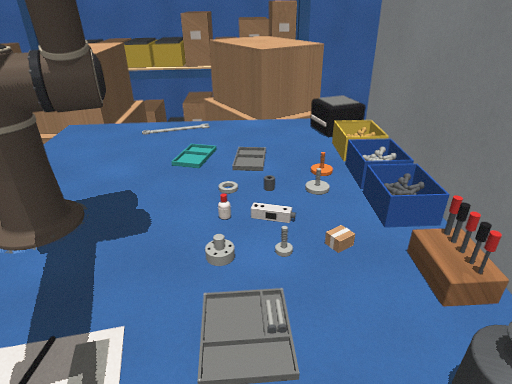

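View pics/wrist0.png

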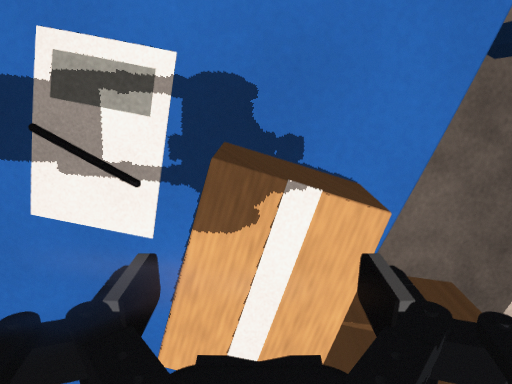

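The side view shows the three-pocket tray at about (247,335) and the grey two-pocket tray at (250,158). The turquoise decoy tray is at (195,155). The grey wide foot is at (317,186), with the orange decoy at (322,163). The ring is at (228,187), the canister at (219,252), the narrow foot at (284,247) and the beam cell at (272,213). Next I'll build the geometry helpers and take an enlarged crop.

```bash
cat > h.py <<'E'
import numpy as np,cv2
from bench import sense,get_image
from scipy.spatial.transform import Rotation as R
def toolR(s):
    q=s["eef_rot"]; return R.from_quat([q[1],q[2],q[3],q[0]]).as_matrix()
def cam(name,path=None):
    s=sense(); d=get_image(name)
    if path: cv2.imwrite(path,d["color"][:,:,::-1])
    if name=="wrist":
        T=np.eye(4);T[:3,:3]=toolR(s);T[:3,3]=s["eef_pos"]
        M=T@d["mount"]
    else:
        Rw=R.from_rotvec(d["rvec"]).as_matrix(); M=np.eye(4);M[:3,:3]=Rw.T;M[:3,3]=-Rw.T@d["tvec"]
    d["M"]=M; return d
def ray(d,u,v):
    x=(u-d["cx"])/d["fx"];y=(v-d["cy"])/d["fy"]; a,b=x,y
    for _ in range(10):
        k=1+d["k1"]*(a*a+b*b); a,b=x/k,y/k
    return d["M"][:3,:3]@np.array([a,b,1.])
def pix(d,u,v,z):
    r=ray(d,u,v);o=d["M"][:3,3]; return o+r*(z-o[2])/r[2]
def proj(d,P):
    P=np.atleast_2d(P);c=(P-d["M"][:3,3])@d["M"][:3,:3]
    a=c[:,:2]/c[:,2:]; a=a*(1+d["k1"]*(a**2).sum(1,keepdims=True))
    return a*d["fx"]+[d["cx"],d["cy"]]
def state():
    s=sense();Rm=toolR(s)
    return s["eef_pos"],Rm,np.degrees(np.arctan2(Rm[1,1],Rm[0,1]))
def to(x,y,z,jaw=None):
    "print tool-axis shift to world TCP x,y,z ; jaw = desired world deg of tool y"
    p,Rm,a=state()
    d=Rm.T@(np.array([x,y,z])-p)
    print("TCP",p.round(4),"jaw",a.round(1),"shift x,y,z",d.round(4),"n>=",np.linalg.norm(d)/.0417)
    if jaw is not None:
        e=(jaw-a+90)%180-90
        print("turn units about tool x (x down => minus world):",(-e/6).round(2)," after turn shift in new axes:",(R.from_euler('z',e,degrees=True).apply(Rm.T[:, :].T.T.T if 0 else np.eye(3))@np.eye(3)).shape)
E
python3 - <<'E'
from h import *
d=cam("side")
s=sense();print(toolR(s).round(3), d["M"][:3,3])
for n,u,v,z in [("t3",247,335,0.004),("t2",250,158,.004),("wide",317,187,.01),("narrow",284,249,.01),("can",219,253,.02),("ring",228,187,.01),("beam",272,213,.02),("bottle",224,212,.02),("socket",269,184,.02),("carton",340,240,.01),("orange",322,168,.01),("turq",195,155,.004)]:
    print(n,pix(d,u,v,z).round(3))
c=d["color"][110:384,150:370,::-1]
cv2.imwrite("pics/sidecrop.png",cv2.resize(c[:190],None,fx=3.5,fy=3.1,interpolation=cv2.INTER_CUBIC))
E
```

```text
[[-0.     0.391 -0.92 ]
 [ 0.001 -0.92  -0.391]
 [-1.    -0.001 -0.   ]] [ 0.48979203 -0.6871604   0.45196984]
t3 [ 0.484 -0.333  0.004]
t2 [0.505 0.337 0.004]
wide [0.677 0.12  0.01 ]
narrow [ 0.562 -0.135  0.01 ]
can [ 0.433 -0.153  0.02 ]
ring [0.441 0.135 0.01 ]
beam [ 0.547 -0.016  0.02 ]
bottle [ 0.437 -0.004  0.02 ]
socket [0.55  0.126 0.02 ]
carton [ 0.681 -0.112  0.01 ]
orange [0.715 0.235 0.01 ]
turq [0.326 0.374 0.004]
```

View pics/sidecrop.png

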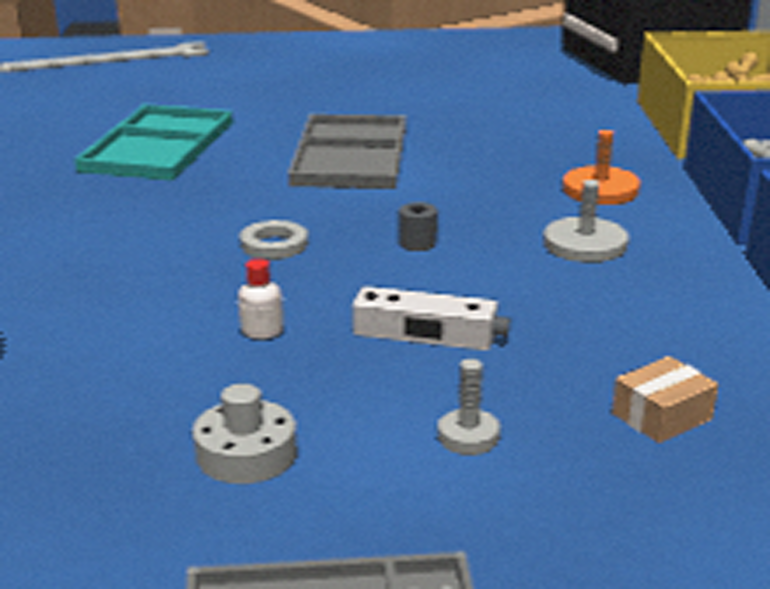

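The crop confirms which objects are meant: the grey wide foot at crop (586,238), not the orange one at (601,183), and the grey tray_two at (350,150), not the turquoise one at (155,140). Now I'll fly over the scene and look with the wrist camera.

```bash
python3 - <<'E'
s=open('h.py').read(); i=s.index("def to(")
s=s[:i]+'''def to(x,y,z,jaw=None):
    "turn first, then shift in the new tool axes"
    p,Rm,a=state(); e=0
    if jaw is not None: e=(jaw-a+90)%180-90
    Rn=R.from_euler('z',e,degrees=True).as_matrix()@Rm
    d=Rn.T@(np.array([x,y,z])-p)
    print("TCP",p.round(4),"jaw",a.round(1),"j6",sense()["joint_positions"][5].round(2),"turn units",round(-e/6,2),"then shift",d.round(4),"rows>=",(np.linalg.norm(d)/.0417).round(1))
'''
open('h.py','w').write(s)
E
python3 -m creep '[[[-0.03,0,0,0.96,0.085],[-0.03,0,0,0.96,0.085],[-0.03,0,0,0.96,0.085],[-0.03,0,0,0.96,0.085]]]' 40
python3 -m creep '[[[0,-0.032,-0.021,0,0.085],[0,-0.032,-0.021,0,0.085],[0,-0.032,-0.021,0,0.085],[0,-0.032,-0.021,0,0.085],[0,-0.032,-0.021,0,0.085],[0,-0.032,-0.021,0,0.085],[0,-0.032,-0.021,0,0.085],[0,-0.032,-0.021,0,0.085],[0,-0.032,-0.021,0,0.085],[0,-0.032,-0.021,0,0.085],[0,-0.032,-0.021,0,0.085],[0,-0.032,-0.021,0,0.085]]]'
python3 -m creep '[[[0,0,0,0,0.085],[0,0,0,0,0.085]]]'
python3 - <<'E'
from h import *
d=cam("wrist","pics/w1.png"); to(0.5,0.2,0.37,-90)
E
```

```text
clock: 0.53
eef_pos: [0.2443, -0.5749, 0.377]
eef_rot: [0.002, -0.707, 0.002, 0.707]
force: [-0.7, 0.1, -0.7]
grip_width: 0.0851
clock: 1.53
eef_pos: [0.4971, -0.1895, 0.3763]
eef_rot: [-0.0, 0.707, -0.0, -0.707]
force: [0.5, -0.6, -0.3]
grip_width: 0.0846
clock: 1.7
eef_pos: [0.4972, -0.1895, 0.376]
eef_rot: [-0.001, -0.707, -0.001, 0.707]
force: [-1.4, 0.0, -0.3]
grip_width: 0.0853
TCP [ 0.4965 -0.1908  0.376 ] jaw -89.9 j6 1.12 turn units 0.02 then shift [ 0.0058 -0.3908 -0.0035] rows>= 9.4
```

View pics/w1.png

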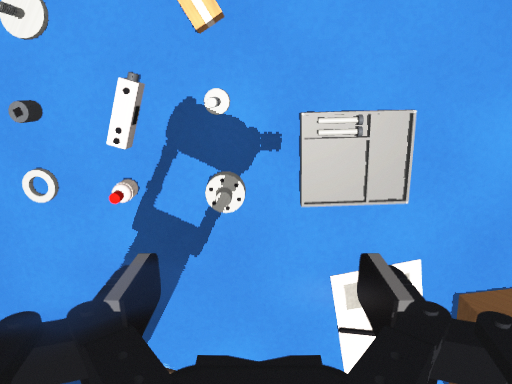

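The first wrist view shows tray_three with corners at about (301,111), (416,111), (410,204) and (302,206), the canister at (225,193) and the narrow foot at (216,101). The beam is at (124,112) with its stub at the top, the ring at (40,186), the bottle at (122,192) and the socket at (25,111). The wide foot is at (22,15).

```bash
python3 -m creep '[[[0,-0.038,-0.003,0,0.085],[0,-0.038,-0.003,0,0.085],[0,-0.038,-0.003,0,0.085],[0,-0.038,-0.003,0,0.085],[0,-0.038,-0.003,0,0.085],[0,-0.038,-0.003,0,0.085],[0,-0.038,-0.003,0,0.085],[0,-0.038,-0.003,0,0.085],[0,-0.038,-0.003,0,0.085],[0,0,0,0,0.085],[0,0,0,0,0.085]]]'
python3 - <<'E'
from h import *
d=cam("wrist","pics/w2.png"); to(0.5,0.2,0.37,-90)
import pickle
E
```

```text
clock: 2.67
eef_pos: [0.5237, 0.1507, 0.376]
eef_rot: [-0.001, -0.707, -0.0, 0.707]
force: [-1.0, -0.1, 0.6]
grip_width: 0.0851
TCP [0.5237 0.1496 0.376 ] jaw -90.0 j6 1.77 turn units -0.01 then shift [ 0.0059 -0.0504  0.0237] rows>= 1.3
```

View pics/w2.png

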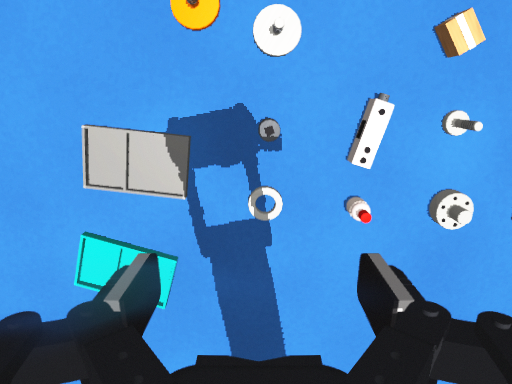

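```bash
cat > fit.py <<'E'
from h import *
from scipy.optimize import minimize
def circ(r,z,n=40):
    t=np.linspace(0,2*np.pi,n,endpoint=False);return np.c_[r*np.cos(t),r*np.sin(t),np.full(n,z)]
def cyl(r,z0,z1): return np.r_[circ(r,z0),circ(r,z1)]
def box(x0,x1,y0,y1,z0,z1): return np.array([[x,y,z] for x in(x0,x1) for y in(y0,y1) for z in(z0,z1)],float)
MOD={"wide":[cyl(.032,0,.012),cyl(.00625,.012,.06)],"narrow":[cyl(.018,0,.012),cyl(.00625,.012,.06)],
"can":[cyl(.029,0,.024),cyl(.011,.024,.05)],"ring":[cyl(.026,0,.012)],"beam":[box(-.051,.041,-.014,.014,0,.028),box(.041,.051,-.007,.007,.007,.021)],
"t3":[box(-.068,.068,-.08,.08,0,.014)],"t2":[box(-.046,.046,-.076,.076,0,.014)],
"socket":[cyl(.015,0,.034)],"bottle":[cyl(.014,0,.04)],"carton":[box(-.0225,.0225,-.02,.02,0,.03)]}
def mask(c):
    h=cv2.cvtColor(c,cv2.COLOR_RGB2HSV).astype(int)
    m=((h[...,0]>98)&(h[...,0]<125)&(h[...,1]>110))
    return (~m).astype(np.uint8)*255
def fit(d,name,p0,yaw=None,zb=0,K=4):
    p0=np.array(p0,float); M=MOD[name]
    def pts(p):
        c,s=np.cos(p[2]),np.sin(p[2]) ; Rz=np.array([[c,-s,0],[s,c,0],[0,0,1]])
        return [proj(d,m@Rz.T+[p[0],p[1],zb]) for m in M]
    q=[p0[0],p0[1],yaw or 0.]
    a=np.vstack(pts(q)); lo=np.floor(a.min(0)-10).astype(int);hi=np.ceil(a.max(0)+10).astype(int)
    lo=np.maximum(lo,0);hi=np.minimum(hi,[512,384])
    mk=mask(d["color"])[lo[1]:hi[1],lo[0]:hi[0]]
    n,lab,st,ce=cv2.connectedComponentsWithStats(mk)
    best=max(range(1,n),key=lambda i:st[i,4]) if n>1 else 0
    mk=(lab==best).astype(np.float32)
    ct,_=cv2.findContours(mk.astype(np.uint8),cv2.RETR_EXTERNAL,cv2.CHAIN_APPROX_NONE)
    mk=cv2.drawContours(np.zeros_like(mk),ct,-1,1,-1)
    def cost(p):
        p=[p[0]/100+p0[0],p[1]/100+p0[1],(p[2] if yaw is not None else 0)]
        im=np.zeros((mk.shape[0]*K,mk.shape[1]*K),np.uint8)
        for h in pts(p):
            hh=cv2.convexHull(((h-lo+.5)*K-.5).astype(np.float32))
            cv2.fillConvexPoly(im,np.round(hh*16).astype(np.int32),255,shift=4)
        r=cv2.resize(im,mk.shape[::-1],interpolation=cv2.INTER_AREA)/255.
        return np.minimum(r,mk).sum()/np.maximum(r,mk).sum()*-1
    x0=[0,0]+([yaw] if yaw is not None else [])
    S=np.array([x0]+[[x0[j]+(.8 if j<2 else .15)*(i==j) for j in range(len(x0))] for i in range(len(x0))])
    for _ in range(3):
        r=minimize(cost,S[0],method="Nelder-Mead",options=dict(initial_simplex=S,xatol=1e-3,fatol=1e-5))
        S=S-S[0]+r.x
    o=[r.x[0]/100+p0[0],r.x[1]/100+p0[1]]+([np.degrees(r.x[2])] if yaw is not None else [])
    return np.round(o,4),round(-r.fun,3)
E
python3 - <<'E'
from fit import *
d0=get_image("wrist")
def mk(png,p,jaw):
    d=dict(d0);d["color"]=cv2.imread(png)[:,:,::-1].copy()
    a=np.radians(jaw);y=np.array([np.cos(a),np.sin(a),0]);x=np.array([0,0,-1.]);T=np.eye(4)
    T[:3,:3]=np.c_[x,y,np.cross(x,y)];T[:3,3]=p;d["M"]=T@d0["mount"];return d
a=mk("pics/w1.png",[.4969,-.1898,.376],-90);b=mk("pics/w2.png",[.5237,.1502,.376],-90)
s=cam("side")
def P(n,im,u,v,z=.01,yaw=None):
    g=pix(im,u,v,z)[:2]; print(n,g.round(3),*fit(im,n,g,yaw))
P("t3",a,357,158,.014,1.57);P("can",a,225,193);P("narrow",a,218,100);P("beam",a,125,112,.028,0.2);P("ring",a,40,186)
P("t2",b,136,162,.014,1.57);P("wide",b,277,32);P("ring",b,265,203);P("beam",b,371,132,.028,-.3);P("narrow",b,455,123);P("can",b,450,210);P("socket",b,269,130);P("bottle",b,355,205);P("carton",b,458,33,.03,0.5)
print("side")
for n,u,v,yw in[("t3",247,335,1.57),("t2",250,158,1.57),("can",219,253,None),("narrow",284,249,None),("wide",317,187,None),("ring",228,187,None),("beam",272,213,-.2)]:P(n,s,u,v,.01,yw)
E
```

```text
t3 [ 0.483 -0.329] [  0.4791  -0.3293 102.7479] 0.762
can [ 0.43  -0.139] [ 0.4327 -0.1401] 0.963
narrow [ 0.563 -0.133] [ 0.5611 -0.131 ] 0.948
beam [ 0.548 -0.01 ] [ 5.50400e-01 -5.30000e-03 -1.73707e+01] 0.951
ring [0.441 0.139] [0.4414 0.1422] 0.941
t2 [0.504 0.327] [  0.5025   0.3252 173.4162] 0.992
wide [0.676 0.127] [0.6785 0.1272] 0.973
ring [0.441 0.142] [0.4401 0.1418] 0.956
beam [ 0.548 -0.002] [ 5.49500e-01 -5.60000e-03 -1.70125e+01] 0.96
narrow [ 0.56  -0.128] [ 0.5607 -0.1312] 0.927
can [ 0.43  -0.141] [ 0.4323 -0.1406] 0.962
socket [0.549 0.137] [0.5506 0.1372] 0.89
bottle [0.438 0.007] [0.4349 0.0045] 0.898
carton [ 0.676 -0.104] [ 0.6785 -0.1143 32.0258] 0.973
side
t3 [ 0.484 -0.337] [ 0.4728 -0.339  90.601 ] 0.781
t2 [0.505 0.323] [  0.5028   0.3311 173.6543] 0.97
can [ 0.432 -0.14 ] [ 0.433  -0.1376] 0.96
narrow [ 0.562 -0.135] [ 0.5615 -0.1287] 0.929
wide [0.677 0.12 ] [0.6791 0.13  ] 0.585
ring [0.441 0.135] [0.4398 0.1433] 0.633
beam [0.548 0.   ] [ 5.50600e-01 -3.50000e-03 -1.68874e+01] 0.945
```

Run:
```python
from fit import *
d0=get_image("wrist")
def mk(png,p,jaw):
    d=dict(d0);d["color"]=cv2.imread(png)[:,:,::-1].copy()
    a=np.radians(jaw);y=np.array([np.cos(a),np.sin(a),0]);x=np.array([0,0,-1.]);T=np.eye(4)
    T[:3,:3]=np.c_[x,y,np.cross(x,y)];T[:3,3]=p;d["M"]=T@d0["mount"];return d
a=mk("pics/w1.png",[.4969,-.1898,.376],-90)
s=cam("side")
print(fit(a,"t3",[.479,-.329],0.),fit(s,"t3",[.479,-.329],0.))
o,_=fit(a,"t3",[.479,-.329],0.)
c,sn=np.cos(np.radians(o[2])),np.sin(np.radians(o[2]))
for n,(x,y) in dict(long=(0,-.048),sq=(-.018,.030)).items(): print(n,o[0]+c*x-sn*y,o[1]+sn*x+c*y)
# fingertips proj
d=dict(d0);d["M"]=np.array(d0["mount"])
for x in(.0,.012,.025): print(x,proj(d,[[x,yy*sg,z] for sg in(-1,1) for yy in (.0427,) for z in(-.011,.011)]).round(0).tolist())
cv2.imwrite("pics/fing.png",cv2.resize(cv2.imread("pics/w2.png")[240:384,90:420],None,fx=2.4,fy=2.4))
to(.55,-.0055,.15,-107.2)
```

```text
(array([ 0.4806, -0.3295,  1.9304]), np.float64(0.989)) (array([ 0.4816, -0.328 ,  2.0946]), np.float64(0.99))
long 0.48221690218007673 -0.3774727592216673
sq 0.46159965142932685 -0.30012336380398674
0.0 [[151.0, 262.0], [156.0, 310.0], [373.0, 261.0], [367.0, 310.0]]
0.012 [[159.0, 248.0], [164.0, 294.0], [364.0, 248.0], [359.0, 294.0]]
0.025 [[167.0, 236.0], [171.0, 279.0], [355.0, 236.0], [351.0, 279.0]]
TCP [0.5238 0.1487 0.3763] jaw -90.2 j6 1.77 turn units 2.84 then shift [ 0.2264  0.1395 -0.0706] rows>= 6.6
```

View pics/fing.png

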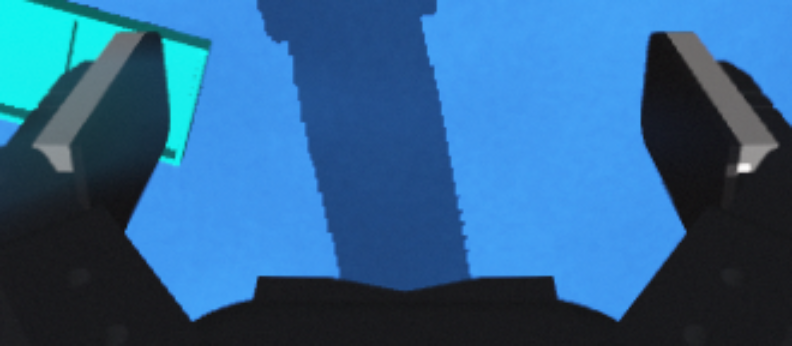

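Tray_three is at (0.4806, -0.3295), yaw 2°, and both cameras agree. The fingertips when open project at tool x of about 0.012. First the beam: jaws go across it at -107°.

```bash
python3 -m creep '[[[0.03,0,0,0.947,0.06],[0.03,0,0,0.947,0.06],[0.03,0,0,0.947,0.06],[0.02,0.028,-0.014,0,0.06],[0.02,0.028,-0.014,0,0.06],[0.02,0.028,-0.014,0,0.06],[0.02,0.028,-0.014,0,0.06],[0.02,0.028,-0.014,0,0.06],[0.036,0,0,0,0.06],[0,0,0,0,0.06],[0,0,0,0,0.06]]]'
python3 - <<'E'
from fit import *
d=cam("wrist","pics/w3.png"); print(fit(d,"beam",[.55,-.0055],-.3));to(.55,-.0055,.036,-107.2)
E
```

```text
clock: 3.83
eef_pos: [0.5473, -0.0051, 0.1483]
eef_rot: [0.106, -0.697, 0.106, 0.701]
force: [1.3, 0.1, 0.9]
grip_width: 0.06
(array([ 5.4950e-01, -5.2000e-03, -1.6698e+01]), np.float64(0.978))
TCP [ 0.5491 -0.0045  0.1503] jaw -107.2 j6 1.78 turn units 0.01 then shift [ 0.1143  0.0007 -0.0012] rows>= 2.7
```

View pics/w3.png

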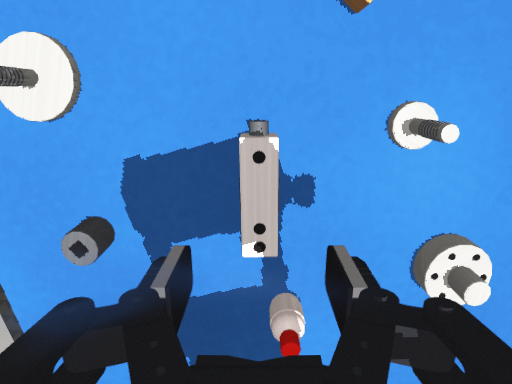

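The beam lies square between the fingers at (258,190), and the bottle is clear. Descending to grip.

```bash
python3 -m creep '[[[0.034,0.001,0,0,0.06],[0.034,0,0,0,0.06],[0.028,0,0,0,0.06],[0.013,0,0,0,0.06],[0.005,0,0,0,0.06],[0,0,0,0,0.06],[0,0,0,0,0.02],[0,0,0,0,0.02],[0,0,0,0,0.02],[0,0,0,0,0.02],[0,0,0,0,0.02],[0,0,0,0,0.02]]]' 50
python3 -m creep '[[[0,0,0,0,0.02],[0,0,0,0,0.02],[0,0,0,0,0.02]]]'
python3 - <<'E'
from fit import *
d=cam("wrist","pics/w4.png");to(.4822,-.3775,.16,-88.07)
E
```

```text
clock: 4.88
eef_pos: [0.5514, -0.0048, 0.0387]
eef_rot: [-0.105, 0.701, -0.105, -0.698]
force: [-1.4, 0.5, 7.1]
grip_width: 0.0271
clock: 5.13
eef_pos: [0.5514, -0.0049, 0.0387]
eef_rot: [-0.105, 0.701, -0.105, -0.698]
force: [-0.5, 0.4, 6.8]
grip_width: 0.0265
TCP [ 0.5514 -0.0048  0.0387] jaw -107.1 j6 1.78 turn units -3.16 then shift [-0.122   0.37    0.0812] rows>= 9.5
```

View pics/w4.png

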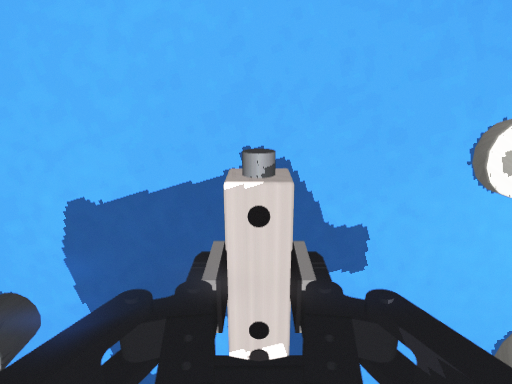

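Gripped at 26.5 mm. Now lifting, turning and carrying it over the long pocket.

```bash
python3 -m creep '[[[-0.02,0,0,0,0.02],[-0.034,0,0,0,0.02],[-0.034,0,0,0,0.02],[-0.034,0,0,0,0.02]]]'
python3 -m creep '[[[0,0,0,-0.79,0.02],[0,0,0,-0.79,0.02],[0,0,0,-0.79,0.02],[0,0,0,-0.79,0.02],[0,0.036,0.008,0,0.02],[0,0.037,0.008,0,0.02],[0,0.037,0.008,0,0.02],[0,0.037,0.008,0,0.02],[0,0.037,0.008,0,0.02],[0,0.037,0.008,0,0.02],[0,0.037,0.008,0,0.02],[0,0.037,0.008,0,0.02]]]'
python3 -m creep '[[[0,0.037,0.008,0,0.02],[0,0.036,0.008,0,0.02],[0,0,0,0,0.02],[0,0,0,0,0.02]]]'
python3 - <<'E'
from fit import *
d=cam("wrist","pics/w5.png");cam("side","pics/s5.png");print(fit(d,"t3",[.4806,-.3295],.034));to(.4822,-.3775,.043,-88.07)
E
```

```text
clock: 5.52
eef_pos: [0.5484, -0.0046, 0.1594]
eef_rot: [0.105, -0.699, 0.105, 0.7]
force: [0.5, 0.8, -0.9]
grip_width: 0.0266
clock: 6.52
eef_pos: [0.4941, -0.3032, 0.1585]
eef_rot: [0.012, 0.707, 0.012, -0.707]
force: [1.1, 1.2, -2.7]
grip_width: 0.0265
clock: 6.85
eef_pos: [0.4806, -0.3772, 0.1585]
eef_rot: [0.01, 0.707, 0.01, -0.707]
force: [0.7, 0.1, -2.1]
grip_width: 0.0268
(array([ 0.4815, -0.3289,  1.8844]), np.float64(0.947))
TCP [ 0.4809 -0.3744  0.158 ] jaw -88.1 j6 0.8 turn units -0.01 then shift [ 0.115   0.0033 -0.0013] rows>= 2.8
```

View pics/w5.png

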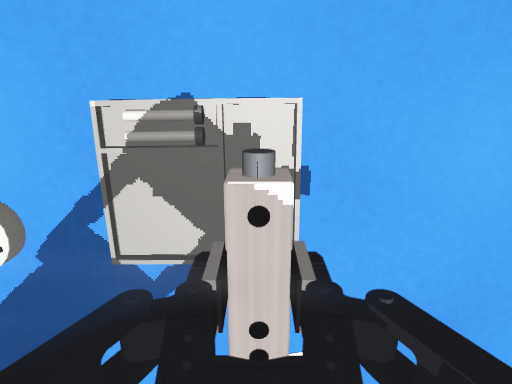

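View pics/s5.png

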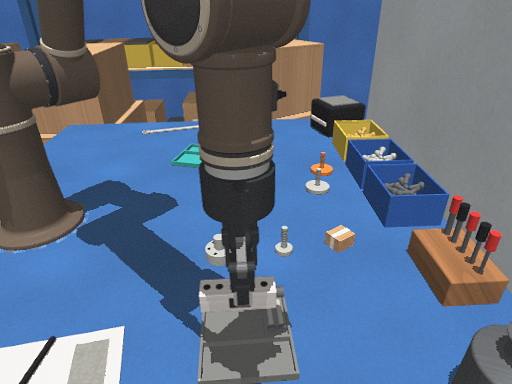

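The beam hangs over the long pocket (px 225–300) and the tray fit agrees. Lowering in stages.

```bash
python3 -m creep '[[[0.034,0.001,-0.003,0,0.02],[0.034,0,0,0,0.02],[0.03,0,0,0,0.02],[0.012,0,0,0,0.02],[0,0,0,0,0.02],[0,0,0,0,0.02]]]'
python3 -m creep '[[[0.002,0,0,0,0.02],[0,0,0,0,0.02]]]'
python3 -m creep '[[[0.0015,0,0,0,0.02],[0,0,0,0,0.02]]]'
python3 -m creep '[[[0.001,0,0,0,0.02],[0,0,0,0,0.02]]]'
```

```text
clock: 7.45
eef_pos: [0.4849, -0.3751, 0.0485]
eef_rot: [-0.012, -0.707, -0.012, 0.707]
force: [0.7, -0.6, -1.0]
grip_width: 0.0264
clock: 7.62
eef_pos: [0.4858, -0.3768, 0.0483]
eef_rot: [0.013, 0.708, 0.011, -0.706]
force: [-0.1, -0.3, -2.1]
grip_width: 0.0267
clock: 7.78
eef_pos: [0.485, -0.3765, 0.0459]
eef_rot: [0.012, 0.707, 0.011, -0.707]
force: [-1.0, 0.2, -1.1]
grip_width: 0.0268
clock: 7.95
eef_pos: [0.4844, -0.3762, 0.0441]
eef_rot: [0.012, 0.707, 0.012, -0.707]
force: [-0.3, 0.6, -2.2]
grip_width: 0.0268
```

```bash
python3 -m creep '[[[0.001,0,0,0,0.02],[0,0,0,0,0.02]]]'
python3 -m creep '[[[0.001,0,0,0,0.02],[0,0,0,0,0.02]]]'
python3 -m creep '[[[0.001,0,0,0,0.02],[0,0,0,0,0.02]]]'
```

```text
clock: 8.12
eef_pos: [0.4844, -0.3761, 0.0427]
eef_rot: [0.012, 0.707, 0.012, -0.707]
force: [0.1, -0.2, -2.1]
grip_width: 0.0271
clock: 8.28
eef_pos: [0.4844, -0.3761, 0.0427]
eef_rot: [-0.012, -0.707, -0.012, 0.707]
force: [-1.6, 0.9, 3.7]
grip_width: 0.027
clock: 8.45
eef_pos: [0.4844, -0.3762, 0.0426]
eef_rot: [-0.011, -0.707, -0.012, 0.707]
force: [-4.0, 1.8, 9.1]
grip_width: 0.0271
```

Contact came at z 0.0427, exactly as predicted (0.0387 + 4 mm floor). Releasing and rising.

```bash
python3 -m creep '[[[-0.0015,0,0,0,0.02],[0,0,0,0,0.045],[0,0,0,0,0.045],[0,0,0,0,0.045],[-0.01,0,0,0,0.045],[-0.03,0,0,0,0.045],[-0.034,0,0,0,0.045],[-0.038,0,0,0,0.045],[-0.038,0,0,0,0.045],[0,0,0,0,0.045]]]'
python3 - <<'E'
from fit import *
d=cam("wrist","pics/w6.png");s=cam("side");
for q in(d,s):print(fit(q,"beam",[.482,-.377],0.034,zb=.004))
to(.6785,.1275,.2,-90)
E
```

```text
clock: 9.28
eef_pos: [0.4891, -0.3801, 0.2026]
eef_rot: [0.016, 0.712, 0.008, -0.702]
force: [1.1, -0.5, 1.1]
grip_width: 0.0446
(array([ 0.4915, -0.3722, -5.9962]), np.float64(0.5))
(array([ 0.4794, -0.3943, -1.6777]), np.float64(0.439))
TCP [ 0.4859 -0.3773  0.1958] jaw -88.1 j6 0.81 turn units 0.32 then shift [-0.0055 -0.5048 -0.1926] rows>= 13.0
```

View pics/w6.png

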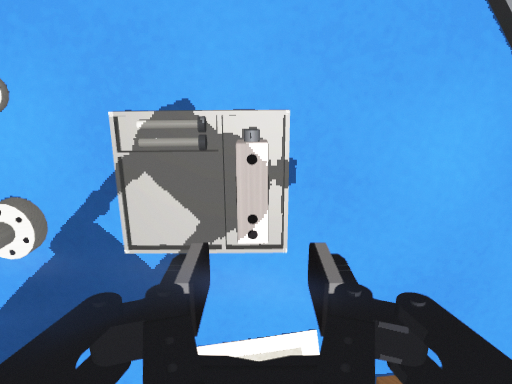

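The beam lies flat in the long pocket at (252,190), clear of all the walls. Next, the wide foot.

```bash
python3 -m creep '[[[0,0,0,0.32,0.05],[0,-0.036,-0.0138,0,0.05],[0,-0.036,-0.0138,0,0.05],[0,-0.036,-0.0138,0,0.05],[0,-0.036,-0.0138,0,0.05],[0,-0.036,-0.0138,0,0.05],[0,-0.036,-0.0138,0,0.05],[0,-0.036,-0.0138,0,0.05],[0,-0.036,-0.0138,0,0.05],[0,-0.036,-0.0138,0,0.05],[0,-0.036,-0.0138,0,0.05],[0,-0.036,-0.0138,0,0.05]]]'
python3 -m creep '[[[0,-0.036,-0.0138,0,0.05],[0,-0.036,-0.0138,0,0.05],[0,-0.036,-0.0138,0,0.05],[0,0,0,0,0.05],[0,0,0,0,0.05]]]'
python3 - <<'E'
from fit import *
d=cam("wrist","pics/w7.png");
print(fit(d,"wide",[.6785,.1275]));to(.6785,.1275,.045,-90)
E
```

```text
clock: 10.38
eef_pos: [0.6351, 0.0219, 0.1899]
eef_rot: [0.0, -0.706, 0.0, 0.709]
force: [0.5, 0.1, -0.1]
grip_width: 0.05
clock: 10.8
eef_pos: [0.6766, 0.1301, 0.1896]
eef_rot: [-0.001, -0.706, -0.001, 0.709]
force: [-0.4, 0.4, 0.3]
grip_width: 0.0498
(array([0.6783, 0.1279]), np.float64(0.972))
TCP [0.6763 0.1284 0.1898] jaw -89.9 j6 1.69 turn units 0.02 then shift [ 0.1448  0.0007 -0.0028] rows>= 3.5
```

View pics/w7.png

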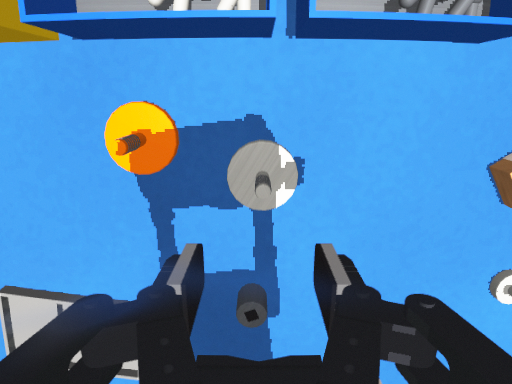

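The grey wide foot is at (262,175) and the orange one at (140,137) is clear. Descending onto the stem.

```bash
python3 -m creep '[[[0.036,0,-0.002,0,0.05],[0.036,0,0,0,0.05],[0.036,0,0,0,0.05],[0.026,0,0,0,0.05],[0.009,0,0,0,0.05],[0,0,0,0,0.05],[0,0,0,0,0.005],[0,0,0,0,0.005],[0,0,0,0,0.005],[0,0,0,0,0.005],[0,0,0,0,0.005],[0,0,0,0,0.005]]]' 60
python3 -m creep '[[[0,0,0,0,0.005],[0,0,0,0,0.005],[0,0,0,0,0.005],[0,0,0,0,0.005]]]'
python3 - <<'E'
from fit import *
for i in range(1):
    d=cam("wrist","pics/w8.png");cam("side","pics/s8.png")
to(.4619,-.2997,.2,-88.1)
E
```

```text
clock: 11.85
eef_pos: [0.6821, 0.1278, 0.0524]
eef_rot: [-0.0, 0.709, -0.0, -0.705]
force: [-0.4, -1.4, 6.0]
grip_width: 0.0102
clock: 12.18
eef_pos: [0.6821, 0.1278, 0.0524]
eef_rot: [-0.0, 0.709, -0.0, -0.705]
force: [-0.0, -1.8, 6.2]
grip_width: 0.0101
TCP [0.6821 0.1278 0.0524] jaw -90.0 j6 1.69 turn units -0.32 then shift [-0.1487  0.4199  0.2335] rows>= 12.1
```

View pics/w8.png

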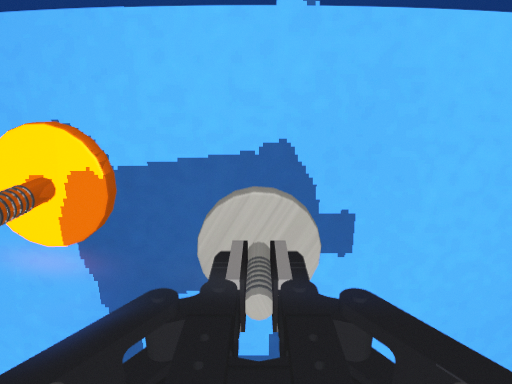

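```bash
python3 -m creep '[[[-0.01,0,0,0,0.005],[-0.03,0,0,0,0.005],[-0.038,0,0,0,0.005],[-0.036,0,0,0,0.005],[-0.026,0,0,-0.32,0.005],[0,0.018,0.01,0,0.005],[0,0.035,0.0195,0,0.005],[0,0.035,0.0195,0,0.005],[0,0.035,0.0195,0,0.005],[0,0.035,0.0195,0,0.005],[0,0.035,0.0195,0,0.005],[0,0.035,0.0195,0,0.005]]]'
python3 -m creep '[[[0,0.035,0.0195,0,0.005],[0,0.035,0.0195,0,0.005],[0,0.035,0.0195,0,0.005],[0,0.035,0.0195,0,0.005],[0,0.035,0.0195,0,0.005],[0,0.018,0.01,0,0.005],[0,0,0,0,0.005],[0,0,0,0,0.005]]]'
python3 - <<'E'
from fit import *
d=cam("wrist","pics/w9.png");cam("side","pics/s9.png")
to(.4619,-.2997,.0564,-88.1);to(.4619,-.2997,.0564,-88.1)
z=sense()["eef_pos"][2]-.0524
print(fit(d,"wide",sense()["eef_pos"][:2],zb=z))
E
```

```text
clock: 13.28
eef_pos: [0.5583, -0.1049, 0.1888]
eef_rot: [-0.012, -0.706, -0.012, 0.708]
force: [0.5, -1.4, -3.1]
grip_width: 0.0102
clock: 13.95
eef_pos: [0.4582, -0.3008, 0.1889]
eef_rot: [-0.01, -0.707, -0.011, 0.707]
force: [-0.2, 0.4, -3.3]
grip_width: 0.0104
TCP [ 0.4592 -0.2994  0.1889] jaw -88.1 j6 0.88 turn units -0.0 then shift [ 0.1325  0.0006 -0.0028] rows>= 3.2
TCP [ 0.4592 -0.2994  0.1889] jaw -88.1 j6 0.88 turn units -0.0 then shift [ 0.1325  0.0006 -0.0028] rows>= 3.2
(array([ 0.4653, -0.3017]), np.float64(0.624))
```

View pics/w9.png

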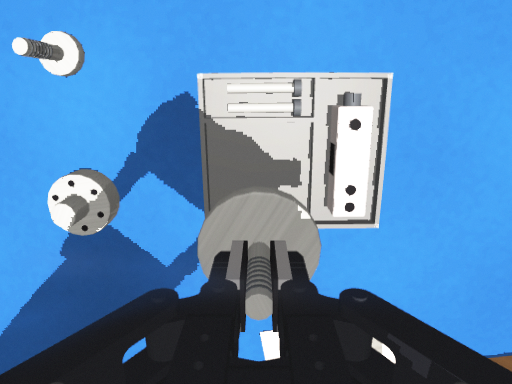

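View pics/s9.png

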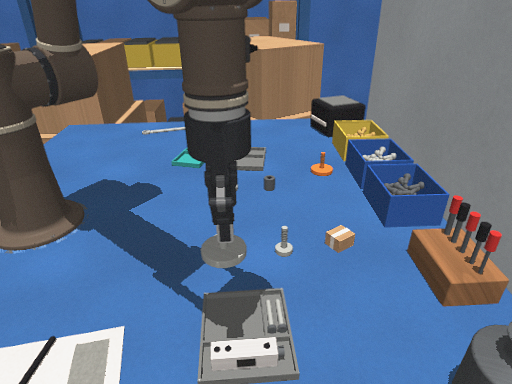

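Run:
```python
from fit import *
d0=get_image("wrist");d=dict(d0);d["M"]=np.array(d0["mount"])
im=cv2.imread("pics/w9.png")
for zc in(-.006,-.004,-.002,0,.002):
    for xb in (.0524,):
        t=proj(d,np.c_[np.full(40,xb-.012),circ(.032,0)[:,:2]+[0,zc]]);b=proj(d,np.c_[np.full(40,xb),circ(.032,0)[:,:2]+[0,zc]])
        st=proj(d,np.c_[np.full(40,xb-.06),circ(.006,0)[:,:2]+[0,zc]])
        print(zc,"top rim y0",t.min(0).round(1),t.max(0).round(1),"bot",b.min(0).round(1),"stemtop",st.min(0).round(1),st.max(0).round(1))
cv2.imwrite("pics/c9.png",cv2.resize(im[170:340,180:340],None,fx=4.5,fy=3.5))
```

```text
-0.006 top rim y0 [196.9 170.3] [324.8 289.2] bot [200.8 165.2] stemtop [245.4 269.4] [278.2 298.2]
-0.004 top rim y0 [197.1 174.4] [324.6 292.5] bot [201.  169.1] stemtop [245.5 274.3] [278.1 302.8]
-0.002 top rim y0 [197.4 178.5] [324.4 295.7] bot [201.1 172.9] stemtop [245.6 279.2] [278.1 307.4]
0 top rim y0 [197.6 182.6] [324.2 299. ] bot [201.3 176.8] stemtop [245.6 284. ] [278.  311.9]
0.002 top rim y0 [197.8 186.6] [323.9 302.2] bot [201.5 180.6] stemtop [245.7 288.8] [277.9 316.4]
```

View pics/c9.png

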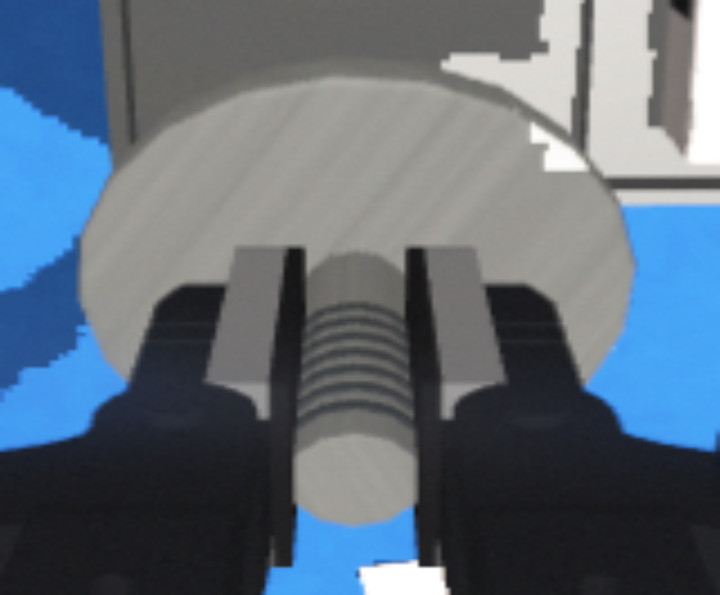

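In the grip the foot centre sits 4 mm toward tool +z, which agrees with the pose offset from the grasp. I'll shift for that and lower by force.

```bash
python3 -m creep '[[[0.036,0.001,-0.0075,0,0.005],[0.036,0,0,0,0.005],[0.033,0,0,0,0.005],[0.014,0,0,0,0.005],[0,0,0,0,0.005],[0,0,0,0,0.005]]]'
python3 -m creep '[[[0.003,0,0,0,0.005],[0,0,0,0,0.005]]]'
python3 -m creep '[[[0.003,0,0,0,0.005],[0,0,0,0,0.005]]]'
python3 -m creep '[[[0.002,0,0,0,0.005],[0,0,0,0,0.005]]]'
```

```text
clock: 14.6
eef_pos: [0.4669, -0.2996, 0.0693]
eef_rot: [-0.012, -0.706, -0.013, 0.708]
force: [-0.1, -0.4, -3.3]
grip_width: 0.0104
clock: 14.77
eef_pos: [0.4687, -0.302, 0.069]
eef_rot: [0.013, 0.708, 0.011, -0.706]
force: [-0.3, -0.4, -3.3]
grip_width: 0.0102
clock: 14.93
eef_pos: [0.4676, -0.3018, 0.0653]
eef_rot: [0.012, 0.708, 0.011, -0.706]
force: [-0.5, 0.6, -2.6]
grip_width: 0.0103
clock: 15.1
eef_pos: [0.4669, -0.3015, 0.0625]
eef_rot: [0.012, 0.707, 0.012, -0.707]
force: [-0.9, -0.4, -4.3]
grip_width: 0.0102
```

```bash
python3 -m creep '[[[0.002,0,0,0,0.005],[0,0,0,0,0.005]]]'
python3 -m creep '[[[0.002,0,0,0,0.005],[0,0,0,0,0.005]]]'
python3 -m creep '[[[0.001,0,0,0,0.005],[0,0,0,0,0.005]]]'
python3 -m creep '[[[0.001,0,0,0,0.005],[0,0,0,0,0.005]]]'
```

```text
clock: 15.27
eef_pos: [0.4667, -0.3013, 0.0601]
eef_rot: [-0.012, -0.707, -0.012, 0.707]
force: [0.3, 0.0, -3.7]
grip_width: 0.0107
clock: 15.43
eef_pos: [0.4667, -0.3012, 0.0579]
eef_rot: [-0.012, -0.707, -0.012, 0.707]
force: [-0.6, -0.7, -3.3]
grip_width: 0.0104
clock: 15.6
eef_pos: [0.4668, -0.3013, 0.057]
eef_rot: [-0.012, -0.707, -0.012, 0.707]
force: [-0.1, 0.4, -3.3]
grip_width: 0.0101
clock: 15.77
eef_pos: [0.467, -0.3015, 0.0565]
eef_rot: [0.012, 0.707, 0.012, -0.707]
force: [-0.2, 1.0, -1.9]
grip_width: 0.0101
```

Run:
```python
from fit import *
cam("side","pics/s10.png");cam("wrist","pics/w10.png")
im=cv2.imread("pics/s10.png");cv2.imwrite("pics/c10.png",cv2.resize(im[230:384,170:330],None,fx=4,fy=3.8))
```

```text
(no output)
```

View pics/c10.png

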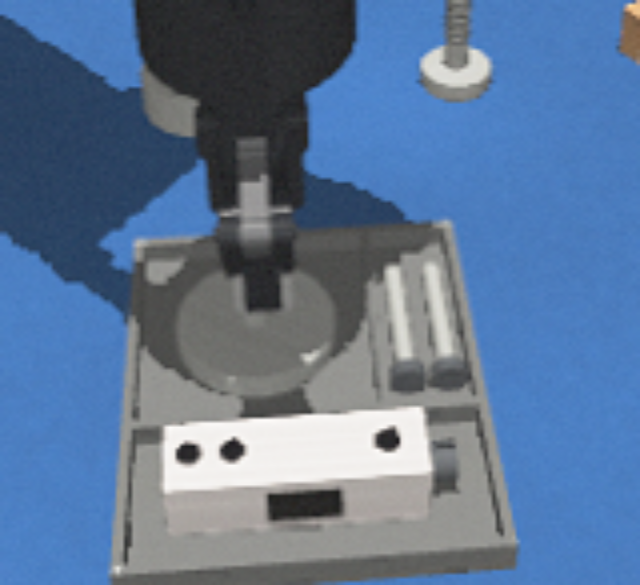

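Contact is starting at 0.0565, as expected, and the foot is inside the square pocket. One more push, then release.

```bash
python3 -m creep '[[[0.001,0,0,0,0.005],[0,0,0,0,0.005]]]'
python3 -m creep '[[[0,0,0,0,0.03],[0,0,0,0,0.03],[0,0,0,0,0.03],[0,0,0,0,0.03],[-0.01,0,0,0,0.03],[-0.03,0,0,0,0.03],[-0.034,0,0,0,0.03],[-0.036,0,0,0,0.03],[-0.036,0,0,0,0.06],[0,0,0,0,0.06],[0,0,0,0,0.06]]]'
python3 - <<'E'
from fit import *
d=cam("wrist","pics/w11.png")
print(fit(d,"wide",[.4619,-.2997],zb=.004))
to(.4405,.142,.2,-90)
E
```

```text
clock: 16.03
eef_pos: [0.4669, -0.3015, 0.0564]
eef_rot: [-0.012, -0.707, -0.012, 0.707]
force: [-3.6, 1.5, 5.6]
grip_width: 0.0097
clock: 16.95
eef_pos: [0.469, -0.3029, 0.2054]
eef_rot: [0.013, 0.709, 0.01, -0.705]
force: [0.5, 0.4, -0.9]
grip_width: 0.0598
(array([ 0.4725, -0.2912]), np.float64(0.47))
TCP [ 0.4675 -0.3017  0.2029] jaw -88.1 j6 0.89 turn units 0.32 then shift [ 0.002  -0.4437  0.027 ] rows>= 10.7
```

View pics/w11.png

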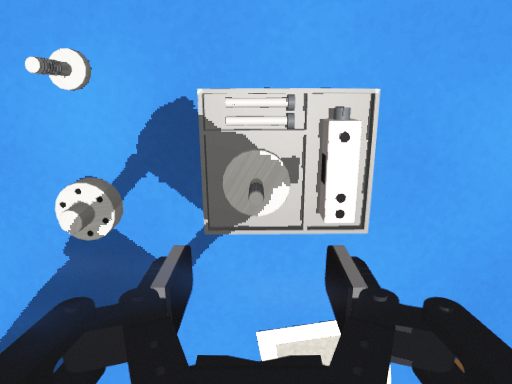

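The wide foot stands flat in the square pocket at about (257,183). Now the ring.

```bash
python3 -m creep '[[[0,0,0,0.32,0.075],[0,-0.04,0.0025,0,0.075],[0,-0.04,0.0025,0,0.075],[0,-0.04,0.0025,0,0.075],[0,-0.04,0.0025,0,0.075],[0,-0.04,0.0025,0,0.075],[0,-0.04,0.0025,0,0.075],[0,-0.04,0.0025,0,0.075],[0,-0.04,0.0025,0,0.075],[0,-0.04,0.0025,0,0.075],[0,-0.04,0.0025,0,0.075],[0,-0.04,0.0025,0,0.075]]]'
python3 -m creep '[[[0.03,-0.004,0,0,0.075],[0.03,0,0,0,0.075],[0,0,0,0,0.075],[0,0,0,0,0.075]]]'
python3 - <<'E'
from fit import *
d=cam("wrist","pics/w12.png");s=cam("side")
print(fit(d,"ring",[.4405,.142]))
o,_=fit(d,"ring",[.4405,.142]);to(o[0],o[1],.025,-90)
a=dict(d)
T=np.eye(4);ang=np.radians(-88.1);y=np.array([np.cos(ang),np.sin(ang),0]);x=np.array([0,0,-1.])
T[:3,:3]=np.c_[x,y,np.cross(x,y)];T[:3,3]=[.4675,-.3017,.2035];a["M"]=T@d["mount"]
for p in[(.4619,-.2997),(.4639,-.2997),(.4619,-.3017)]:
    t=proj(a,circ(.032,.016)+[p[0],p[1],0]);st=proj(a,circ(.006,.064)+[p[0],p[1],0]);print(p,t.min(0).round(1),t.max(0).round(1),st.mean(0).round(1))
im=cv2.imread("pics/w11.png");cv2.imwrite("pics/c11.png",cv2.resize(im[135:235,200:320],None,fx=6,fy=6,interpolation=cv2.INTER_CUBIC))
E
```

```text
clock: 18.0
eef_pos: [0.4375, 0.1402, 0.1995]
eef_rot: [-0.0, -0.706, 0.0, 0.708]
force: [1.1, 0.1, -0.7]
grip_width: 0.0746
clock: 18.33
eef_pos: [0.4363, 0.1421, 0.1384]
eef_rot: [-0.001, -0.704, 0.001, 0.71]
force: [1.1, -0.0, 0.4]
grip_width: 0.075
(array([0.4399, 0.1418]), np.float64(0.961))
TCP [0.4398 0.1423 0.1415] jaw -90.1 j6 1.79 turn units -0.01 then shift [ 0.1165  0.0005 -0.0002] rows>= 2.8
(0.4619, -0.2997) [222.6 147.9] [292.  215.3] [257.2 197.6]
(0.4639, -0.2997) [222.6 145.7] [292.2 213.3] [257.3 195.2]
(0.4619, -0.3017) [224.8 148. ] [294.2 215.3] [259.7 197.7]
```

View pics/w12.png

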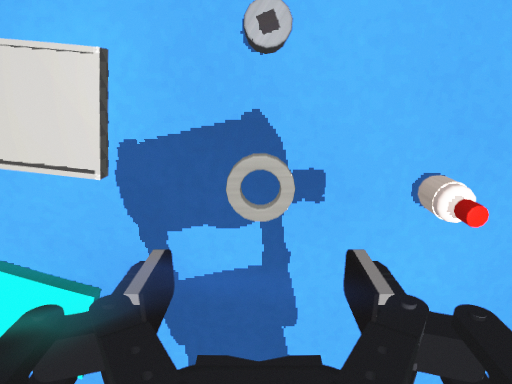

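View pics/c11.png

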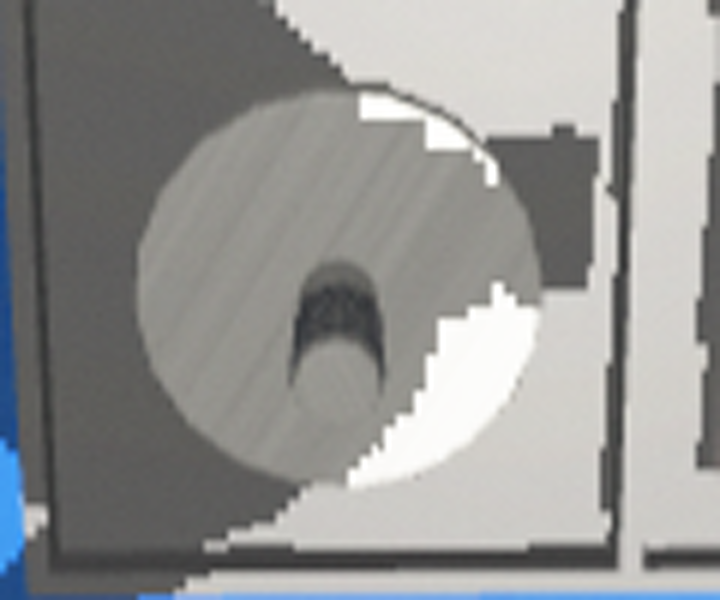

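The foot is at about (0.461,-0.299) in the pocket. The ring is centred between the fingers at (261,188). Lowering and checking the height before closing.

```bash
python3 -m creep '[[[0.036,0.0005,-0.001,0,0.075],[0.036,0,0,0,0.075],[0.028,0,0,0,0.075],[0.012,0,0,0,0.075],[0.003,0,0,0,0.075],[0,0,0,0,0.075],[0,0,0,0,0.075],[0,0,0,0,0.075]]]' 40
python3 - <<'E'
from fit import *
cam("wrist","pics/w13.png");cam("side","pics/s13.png");to(.44,.142,.024,-90)
E
python3 -c "
import cv2;im=cv2.imread('pics/s13.png');cv2.imwrite('pics/c13.png',cv2.resize(im[120:220,160:300],None,fx=5,fy=5,interpolation=cv2.INTER_CUBIC))"
```

```text
clock: 19.1
eef_pos: [0.4427, 0.1423, 0.0282]
eef_rot: [-0.001, 0.709, -0.0, -0.706]
force: [0.2, -0.5, 0.7]
grip_width: 0.0751
TCP [0.4422 0.1424 0.0279] jaw -90.0 j6 1.79 turn units -0.01 then shift [0.0039 0.0004 0.0023] rows>= 0.1
```

View pics/c13.png

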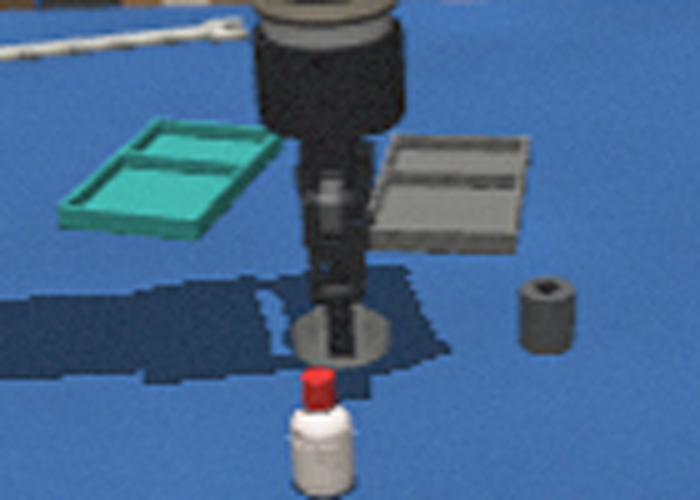

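View pics/w13.png

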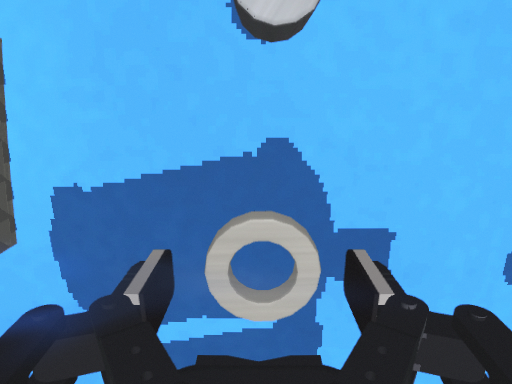

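```bash
python3 -m creep '[[[0.004,0,0.002,0,0.075],[0,0,0,0,0.075],[0,0,0,0,0.04],[0,0,0,0,0.04],[0,0,0,0,0.04],[0,0,0,0,0.04],[0,0,0,0,0.04],[0,0,0,0,0.04],[0,0,0,0,0.04],[0,0,0,0,0.04]]]' 40
python3 - <<'E'
from fit import *
cam("wrist","pics/w14.png");to(.44,.142,.024,-90)
E
```

```text
clock: 20.03
eef_pos: [0.4387, 0.1422, 0.0225]
eef_rot: [-0.0, 0.707, -0.0, -0.707]
force: [-1.6, 0.1, 6.1]
grip_width: 0.0496
TCP [0.4387 0.1422 0.0226] jaw -90.0 j6 1.79 turn units -0.0 then shift [-0.0014  0.0002 -0.0013] rows>= 0.0
```

View pics/w14.png

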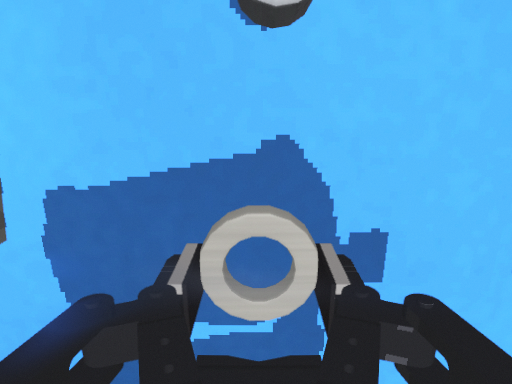

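```bash
python3 -m creep '[[[-0.01,0,0,0,0.04],[-0.03,0,0,0,0.04],[-0.036,0,0,0,0.04],[-0.036,0,0,0,0.04],[-0.014,0,0,0,0.04],[0,0.02,-0.001,0,0.04],[0,0.037,-0.002,0,0.04],[0,0.037,-0.002,0,0.04],[0,0.037,-0.002,0,0.04],[0,0.037,-0.002,0,0.04],[0,0.037,-0.002,0,0.04],[0,0.037,-0.002,0,0.04]]]'
python3 -m creep '[[[0,0.037,-0.002,0,0.04],[0,0.037,-0.002,0,0.04],[0,0.037,-0.002,0,0.04],[0,0.037,-0.002,0,0.04],[0,0.037,-0.002,0,0.04],[0,0.014,0,0,0.04],[0,0,0,0,0.04],[0,0,0,0,0.04],[0,0,0,0,0.04]]]'
python3 - <<'E'
from fit import *
cam("wrist","pics/w15.png");cam("side","pics/s15.png");to(.4595,-.299,.0385,-90)
im=cv2.imread("pics/s15.png");cv2.imwrite("pics/c15.png",cv2.resize(im[200:384,150:330],None,fx=3.2,fy=3.2))
E
```

```text
clock: 21.08
eef_pos: [0.4511, -0.1015, 0.1486]
eef_rot: [-0.0, 0.707, -0.0, -0.707]
force: [1.3, 0.3, 0.1]
grip_width: 0.0497
clock: 21.83
eef_pos: [0.4607, -0.2973, 0.1477]
eef_rot: [0.001, -0.707, -0.001, 0.708]
force: [-0.4, 0.1, -0.2]
grip_width: 0.0496
TCP [ 0.4611 -0.297   0.1479] jaw -89.9 j6 0.92 turn units 0.01 then shift [0.1094 0.0022 0.0014] rows>= 2.6
```

View pics/w15.png

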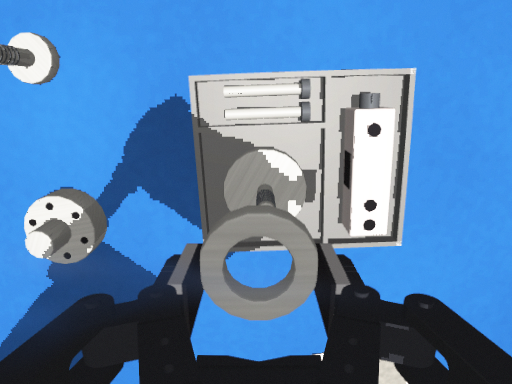

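View pics/c15.png

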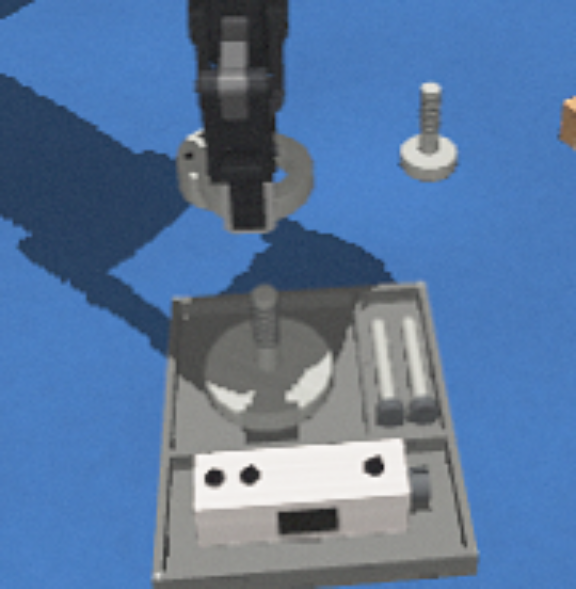

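Run:
```python
from h import *
from fit import circ
d=get_image("wrist");a=dict(d);T=np.eye(4)
T[:3,:3]=np.c_[[0,0,-1],[0,-1,0],[-1,0,0]];T[:3,3]=[.4609,-.2972,.1478];a["M"]=T@d["mount"]
def sh(c,r,z): t=proj(a,circ(r,z)+[c[0],c[1],0]);return t.min(0).round(1),t.max(0).round(1)
for p in[(.4605,-.299),(.4605,-.301),(.4625,-.299)]: print(p,sh(p,.032,.016),sh(p,.0062,.064))
for dx in(-.002,0,.002): print("ring",dx,sh((.4609+dx,-.2972),.026,.1478-.0225+.012))
im=cv2.imread("pics/w15.png");cv2.imwrite("pics/c15b.png",cv2.resize(im[135:335,190:330],None,fx=4.5,fy=3))
```

```text
(0.4605, -0.299) (array([220.3, 152.3]), array([304.4, 233.1])) (array([253.3, 206.2]), array([273.2, 224.8]))
(0.4605, -0.301) (array([222.9, 152.3]), array([307. , 233.1])) (array([256.5, 206.1]), array([276.3, 224.8]))
(0.4625, -0.299) (array([220.2, 149.6]), array([304.5, 230.8])) (array([253.3, 203.1]), array([273.2, 221.8]))
ring -0.002 (array([200. , 220.3]), array([322.7, 329.2]))
ring 0 (array([199.8, 215.6]), array([322.9, 325.4]))
ring 0.002 (array([199.5, 210.9]), array([323.2, 321.7]))
```

View pics/c15b.png

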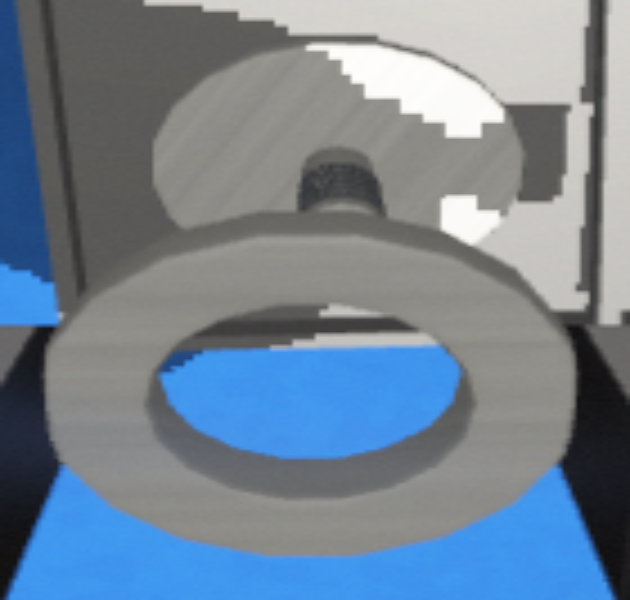

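```bash
python3 -m creep '[[[0,0.0045,0,0,0.04],[0,0,0,0,0.04],[0.033,0,0,0,0.04],[0.033,0,0,0,0.04],[0.024,0,0,0,0.04],[0.006,0,0,0,0.04],[0,0,0,0,0.04],[0,0,0,0,0.04]]]'
python3 -m creep '[[[0.003,0,0,0,0.04],[0,0,0,0,0.04],[0,0,0,0,0.04]]]'
python3 -m creep '[[[0.003,0,0,0,0.04],[0,0,0,0,0.04],[0,0,0,0,0.04]]]'
python3 - <<'E'
from fit import *
cam("side","pics/s16.png");cam("wrist","pics/w16.png")
im=cv2.imread("pics/s16.png");cv2.imwrite("pics/c16.png",cv2.resize(im[240:384,170:320],None,fx=4,fy=4))
to(.4605,-.3018,.0385,-90)
E
```

```text
clock: 22.65
eef_pos: [0.462, -0.3036, 0.0528]
eef_rot: [0.0, 0.707, -0.0, -0.707]
force: [0.5, 0.0, -0.3]
grip_width: 0.0491
clock: 22.9
eef_pos: [0.4624, -0.3041, 0.0507]
eef_rot: [0.0, 0.708, -0.001, -0.706]
force: [0.2, -0.8, -0.1]
grip_width: 0.0492
clock: 23.15
eef_pos: [0.4614, -0.3034, 0.0464]
eef_rot: [-0.0, 0.707, -0.0, -0.707]
force: [0.4, 1.3, -0.6]
grip_width: 0.0496
TCP [ 0.4614 -0.3034  0.0463] jaw -90.0 j6 0.91 turn units -0.0 then shift [ 0.0078 -0.0016  0.0009] rows>= 0.2
```

View pics/c16.png

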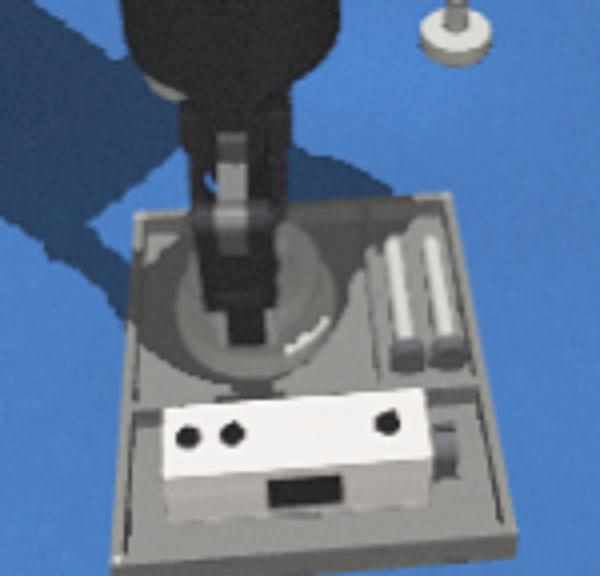

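View pics/w16.png

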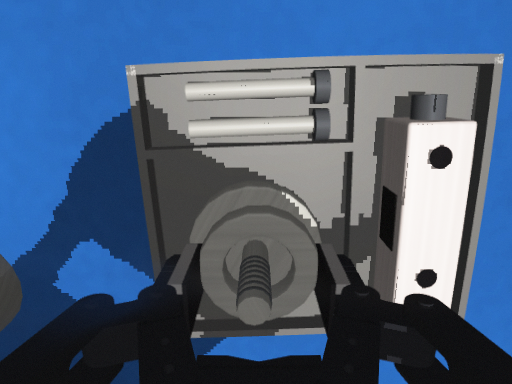

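The stem at (257,260) is inside the ring's hole, and the ring is close to concentric with the disc. Lowering to contact.

```bash
python3 -m creep '[[[0.004,-0.001,0,0,0.04],[0,0,0,0,0.04],[0,0,0,0,0.04]]]'
python3 -m creep '[[[0.002,0,0,0,0.04],[0,0,0,0,0.04]]]'
python3 -m creep '[[[0.001,0,0,0,0.04],[0,0,0,0,0.04]]]'
python3 -m creep '[[[0.001,0,0,0,0.04],[0,0,0,0,0.04]]]'
```

```text
clock: 23.5
eef_pos: [0.461, -0.302, 0.0418]
eef_rot: [0.0, -0.707, -0.0, 0.707]
force: [-0.8, -0.5, -0.3]
grip_width: 0.0494
clock: 23.67
eef_pos: [0.4612, -0.3022, 0.0399]
eef_rot: [0.0, -0.707, 0.0, 0.707]
force: [0.1, 0.5, -1.3]
grip_width: 0.0496
clock: 23.83
eef_pos: [0.4613, -0.3023, 0.0391]
eef_rot: [0.0, -0.707, 0.0, 0.707]
force: [0.2, 0.0, -0.7]
grip_width: 0.0493
clock: 24.0
eef_pos: [0.4615, -0.3025, 0.0386]
eef_rot: [-0.0, 0.707, -0.0, -0.707]
force: [-0.3, 0.7, 1.7]
grip_width: 0.0495
```

```bash
python3 -m creep '[[[0.0005,0,0,0,0.04],[0,0,0,0,0.04]]]'
python3 -m creep '[[[0,0,0,0,0.062],[0,0,0,0,0.062],[0,0,0,0,0.062],[-0.01,0,0,0,0.062],[-0.025,0,0,0,0.062],[-0.034,0,0,0,0.062],[-0.036,0,0,0,0.06],[-0.036,0,0,0,0.06],[-0.02,0,0,0,0.06],[0,0,0,0,0.06],[0,0,0,0,0.06]]]'
python3 - <<'E'
from fit import *
d=cam("wrist","pics/w17.png");s=cam("side","pics/s17.png")
for q in(d,s):print(fit(q,"can",[.4325,-.1405]),fit(q,"narrow",[.561,-.131]))
im=cv2.imread("pics/s17.png");cv2.imwrite("pics/c17.png",cv2.resize(im[220:384,160:330],None,fx=3.5,fy=3.5))
to(.4325,-.1403,.16,-90)
E
```

```text
clock: 24.17
eef_pos: [0.4616, -0.3025, 0.0386]
eef_rot: [0.0, -0.707, 0.0, 0.707]
force: [-1.7, 0.7, 4.3]
grip_width: 0.0495
clock: 25.08
eef_pos: [0.4624, -0.3031, 0.2011]
eef_rot: [0.001, 0.708, -0.001, -0.706]
force: [0.1, -0.4, -0.9]
grip_width: 0.06
(array([ 0.4327, -0.1403]), np.float64(0.955)) (array([ 0.5609, -0.1301]), np.float64(0.929))
(array([ 0.4331, -0.1368]), np.float64(0.72)) (array([ 0.5615, -0.1287]), np.float64(0.928))
TCP [ 0.4605 -0.3017  0.1978] jaw -90.0 j6 0.91 turn units -0.0 then shift [ 0.038  -0.1613  0.028 ] rows>= 4.0
```

View pics/w17.png

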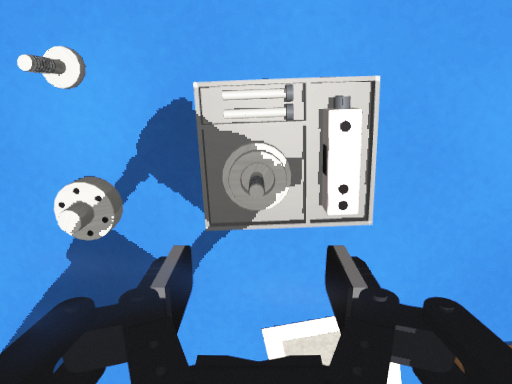

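View pics/c17.png

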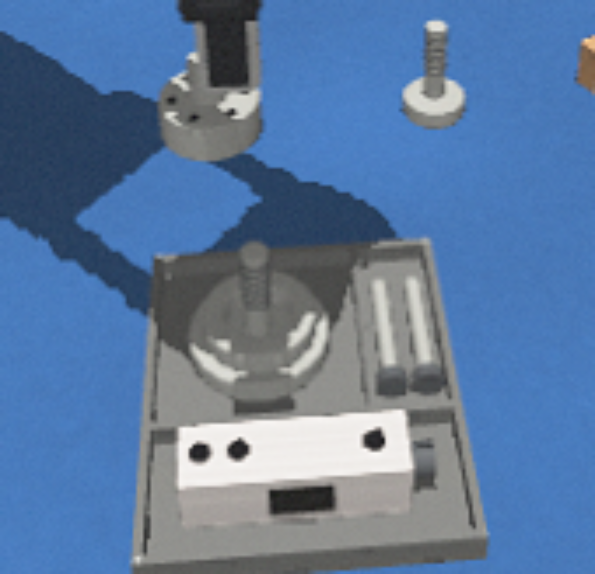

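Kit one is done: the ring lies flat on the disc around the stem, at (257,178). Now the canister, gripping its neck.

```bash
python3 -m creep '[[[0,-0.04,0.007,0,0.06],[0,-0.04,0.007,0,0.06],[0,-0.04,0.007,0,0.06],[0,-0.04,0.007,0,0.06],[0.03,-0.001,0,0,0.06],[0.02,0,0,0,0.06],[0,0,0,0,0.06],[0,0,0,0,0.06],[0,0,0,0,0.06]]]'
python3 - <<'E'
from fit import *
d=cam("wrist","pics/w18.png")
print(fit(d,"can",[.4325,-.1403]));to(.4325,-.1403,.0525,-90)
E
```

```text
clock: 25.93
eef_pos: [0.4334, -0.1416, 0.1485]
eef_rot: [0.0, -0.707, 0.0, 0.707]
force: [-0.1, -0.4, 1.3]
grip_width: 0.0596
(array([ 0.4327, -0.14  ]), np.float64(0.965))
TCP [ 0.434  -0.142   0.1492] jaw -90.1 j6 1.16 turn units -0.01 then shift [ 0.0967 -0.0017  0.0016] rows>= 2.3
```

View pics/w18.png

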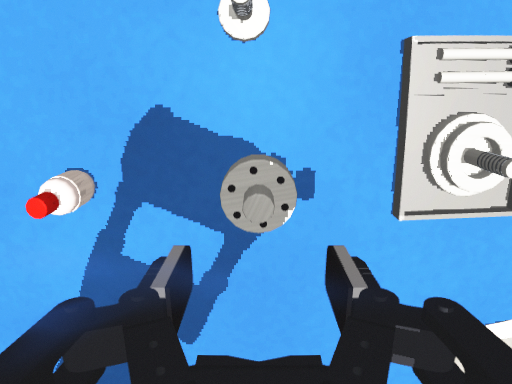

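```bash
python3 -m creep '[[[0.032,-0.0015,0.001,0,0.05],[0.032,0,0,0,0.05],[0.022,0,0,0,0.05],[0.008,0,0,0,0.05],[0,0,0,0,0.05],[0,0,0,0,0.05],[0,0,0,0,0.05],[0,0,0,0,0.05]]]'
python3 - <<'E'
from fit import *
d=cam("wrist","pics/w19.png")
to(.4325,-.1401,.0525,-90)
E
```

```text
clock: 26.65
eef_pos: [0.4342, -0.1407, 0.0565]
eef_rot: [0.0, 0.708, -0.001, -0.706]
force: [0.0, 1.2, 0.6]
grip_width: 0.0505
TCP [ 0.434  -0.1406  0.0564] jaw -90.0 j6 1.16 turn units -0.0 then shift [ 0.0039 -0.0005  0.0015] rows>= 0.1
```

View pics/w19.png

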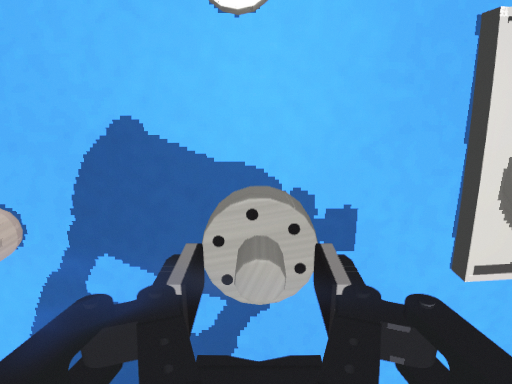

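```bash
python3 -m creep '[[[0.003,0,0.0015,0,0.05],[0,0,0,0,0.05],[0,0,0,0,0.012],[0,0,0,0,0.012],[0,0,0,0,0.012],[0,0,0,0,0.012],[0,0,0,0,0.012],[0,0,0,0,0.012],[0,0,0,0,0.012]]]' 70
python3 - <<'E'
from fit import *
d=cam("wrist","pics/w20.png")
to(.499,.2954,.18,-90)
E
python3 -m creep '[[[-0.01,0,0,0,0.012],[-0.03,0,0,0,0.012],[-0.034,0,0,0,0.012],[-0.034,0,0,0,0.012],[-0.02,0,0,0,0.012],[0,0,0,0,0.012]]]'
python3 - <<'E'
from fit import *
d=cam("wrist","pics/w21.png")
to(.499,.2954,.18,-90)
E
```

```text
clock: 27.45
eef_pos: [0.4312, -0.1401, 0.0522]
eef_rot: [0.0, 0.707, -0.0, -0.707]
force: [-0.5, 0.4, 4.5]
grip_width: 0.0201
TCP [ 0.4312 -0.1401  0.0522] jaw -90.0 j6 1.16 turn units -0.0 then shift [-0.1279 -0.4355 -0.0678] rows>= 11.0
clock: 28.0
eef_pos: [0.4342, -0.141, 0.1844]
eef_rot: [0.001, 0.71, -0.001, -0.704]
force: [1.2, -0.3, -3.1]
grip_width: 0.0194
TCP [ 0.4325 -0.1404  0.1818] jaw -90.0 j6 1.16 turn units -0.0 then shift [ 0.0012 -0.4358 -0.0665] rows>= 10.6
```

View pics/w21.png

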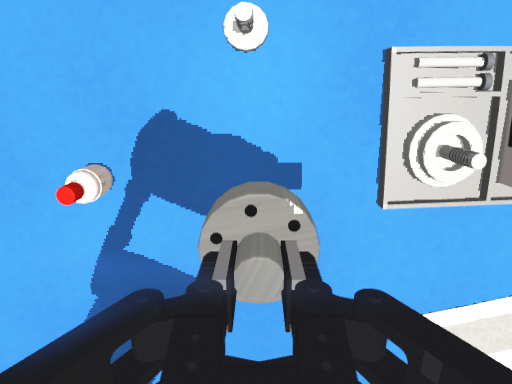

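```bash
python3 -m creep '[[[0,-0.018,-0.003,0,0.012],[0,-0.036,-0.0055,0,0.012],[0,-0.036,-0.0055,0,0.012],[0,-0.036,-0.0055,0,0.012],[0,-0.036,-0.0055,0,0.012],[0,-0.036,-0.0055,0,0.012],[0,-0.036,-0.0055,0,0.012],[0,-0.036,-0.0055,0,0.012],[0,-0.036,-0.0055,0,0.012],[0,-0.036,-0.0055,0,0.012],[0,-0.036,-0.0055,0,0.012],[0,-0.036,-0.0055,0,0.012]]]'
python3 -m creep '[[[0,-0.02,-0.002,0,0.012],[0,0,0,0,0.012],[0,0,0,0,0.012],[0,0,0,0,0.012]]]'
python3 - <<'E'
from fit import *
d=cam("wrist","pics/w22.png");cam("side","pics/s22.png")
print(fit(d,"t2",[.5025,.3255],-.115))
to(.4977,.2954,.0562,-90)
E
```

```text
clock: 29.05
eef_pos: [0.4921, 0.275, 0.1759]
eef_rot: [-0.001, -0.705, 0.001, 0.709]
force: [0.2, 0.7, -3.9]
grip_width: 0.0197
clock: 29.38
eef_pos: [0.4946, 0.2927, 0.1768]
eef_rot: [-0.001, -0.705, 0.001, 0.709]
force: [-0.5, -0.1, -4.6]
grip_width: 0.0197
(array([ 0.5026,  0.3301, -6.7738]), np.float64(0.897))
TCP [0.4955 0.2925 0.178 ] jaw -90.1 j6 2.03 turn units -0.01 then shift [ 0.1218 -0.0032 -0.0026] rows>= 2.9
```

View pics/w22.png

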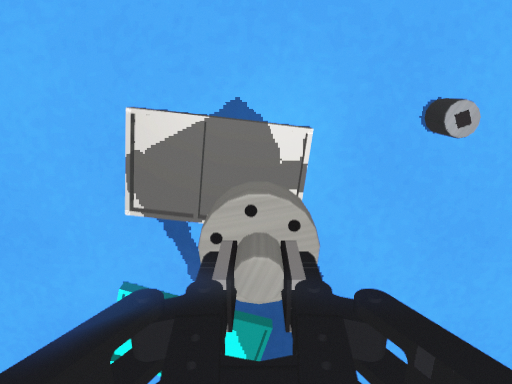

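View pics/s22.png

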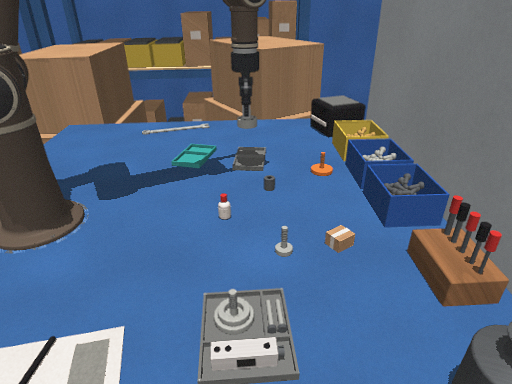

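```bash
python3 -m creep '[[[0,-0.0047,-0.0026,0,0.012],[0.034,0,0,0,0.012],[0.034,0,0,0,0.012],[0.03,0,0,0,0.012],[0.01,0,0,0,0.012],[0,0,0,0,0.012],[0,0,0,0,0.012],[0,0,0,0,0.012]]]'
python3 - <<'E'
from fit import *
d=cam("wrist","pics/w23.png");cam("side","pics/s23.png")
to(.4977,.2972,.0562,-90)
im=cv2.imread("pics/s23.png");cv2.imwrite("pics/c23.png",cv2.resize(im[90:200,190:310],None,fx=5,fy=5,interpolation=cv2.INTER_CUBIC))
E
```

```text
clock: 30.15
eef_pos: [0.5014, 0.2996, 0.074]
eef_rot: [-0.001, 0.709, 0.0, -0.706]
force: [0.0, 0.6, -3.9]
grip_width: 0.0199
TCP [0.5015 0.2998 0.0744] jaw -90.0 j6 2.04 turn units -0.01 then shift [0.0182 0.0027 0.0039] rows>= 0.5
```

View pics/w23.png

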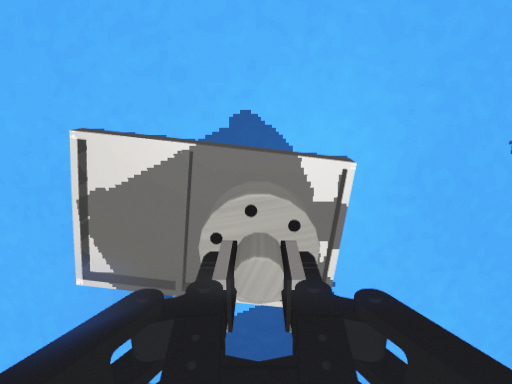

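View pics/c23.png

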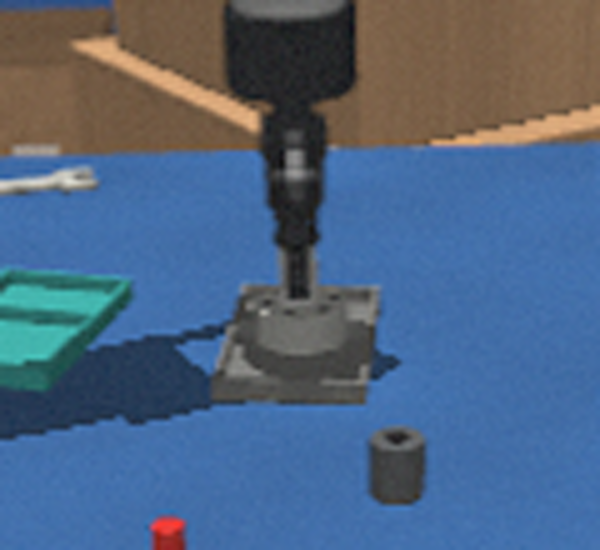

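The pocket spans px 185–343 on the canister's row, and the canister at 259 is central. Correcting x by 3.5 mm and lowering.

```bash
python3 -m creep '[[[0.005,0.001,0.0035,0,0.012],[0.005,0,0,0,0.012],[0.003,0,0,0,0.012],[0,0,0,0,0.012],[0,0,0,0,0.012]]]'
python3 -m creep '[[[0.002,0,0,0,0.012],[0,0,0,0,0.012]]]'
python3 -m creep '[[[0.001,0,0,0,0.012],[0,0,0,0,0.012]]]'
python3 -m creep '[[[0.001,0,0,0,0.012],[0,0,0,0,0.012]]]'
```

```text
clock: 30.67
eef_pos: [0.4953, 0.2977, 0.0583]
eef_rot: [-0.0, -0.707, 0.0, 0.707]
force: [0.4, 0.2, -3.1]
grip_width: 0.0193
clock: 30.83
eef_pos: [0.4957, 0.2978, 0.0565]
eef_rot: [0.0, -0.707, 0.0, 0.707]
force: [-0.1, -0.2, -4.0]
grip_width: 0.0195
clock: 31.0
eef_pos: [0.4959, 0.2979, 0.0563]
eef_rot: [0.0, -0.707, 0.0, 0.707]
force: [-1.5, -0.7, -0.6]
grip_width: 0.0193
clock: 31.17
eef_pos: [0.4959, 0.2979, 0.0562]
eef_rot: [0.0, -0.707, 0.0, 0.707]
force: [-3.4, -1.2, 6.8]
grip_width: 0.02
```

Contact at 0.0562, as expected. Releasing and retreating.

```bash
python3 -m creep '[[[0,0,0,0,0.045],[0,0,0,0,0.045],[0,0,0,0,0.045],[0,0,0,0,0.045],[-0.01,0,0,0,0.045],[-0.03,0,0,0,0.045],[-0.034,0,0,0,0.045],[-0.036,0,0,0,0.045],[-0.036,0,0,0,0.045],[0,0,0,0,0.045],[0,0,0,0,0.045]]]'
python3 - <<'E'
from fit import *
d=cam("wrist","pics/w24.png")
print(fit(d,"t2",[.5025,.3275],-.115))
to(.561,-.1305,.18,-90)
E
```

```text
clock: 32.08
eef_pos: [0.4981, 0.299, 0.205]
eef_rot: [-0.001, 0.71, 0.001, -0.705]
force: [0.7, -0.3, -0.3]
grip_width: 0.0449
(array([ 0.5027,  0.33  , -6.6586]), np.float64(0.991))
TCP [0.4964 0.2981 0.2025] jaw -90.0 j6 2.04 turn units -0.0 then shift [ 0.022   0.4287 -0.0645] rows>= 10.4
```

View pics/w24.png

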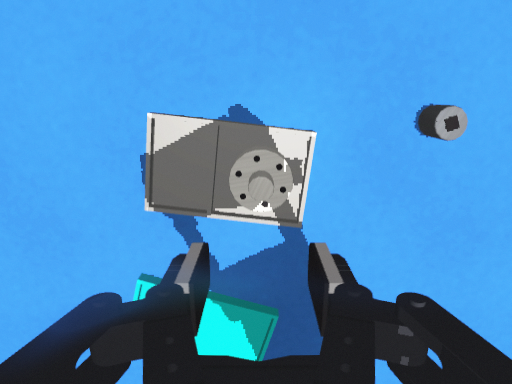

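The canister sits in the larger pocket at (260,180). Now the narrow foot.

```bash
python3 -m creep '[[[0,0.036,-0.0054,0,0.045],[0,0.036,-0.0054,0,0.045],[0,0.036,-0.0054,0,0.045],[0,0.036,-0.0054,0,0.045],[0,0.036,-0.0054,0,0.045],[0,0.036,-0.0054,0,0.045],[0,0.036,-0.0054,0,0.045],[0,0.036,-0.0054,0,0.045],[0,0.036,-0.0054,0,0.045],[0,0.036,-0.0054,0,0.045],[0,0.036,-0.0054,0,0.045],[0,0.032,-0.0054,0,0.045]]]'
python3 -m creep '[[[0.03,0,0,0,0.045],[0.02,0,0,0,0.045],[0,0,0,0,0.045],[0,0,0,0,0.045],[0,0,0,0,0.045]]]'
python3 - <<'E'
from fit import *
d=cam("wrist","pics/w25.png")
print(fit(d,"narrow",[.561,-.1305]));to(.561,-.1305,.05,-90)
E
```

```text
clock: 33.13
eef_pos: [0.5588, -0.132, 0.1985]
eef_rot: [0.001, -0.706, 0.0, 0.709]
force: [0.3, 0.0, -0.7]
grip_width: 0.0451
clock: 33.55
eef_pos: [0.5601, -0.1298, 0.1504]
eef_rot: [0.0, -0.707, -0.0, 0.707]
force: [-0.1, -0.2, -0.0]
grip_width: 0.0447
(array([ 0.561 , -0.1302]), np.float64(0.943))
TCP [ 0.5609 -0.1299  0.1514] jaw -90.0 j6 1.27 turn units 0.0 then shift [ 0.1014  0.0005 -0.    ] rows>= 2.4
```

View pics/w25.png

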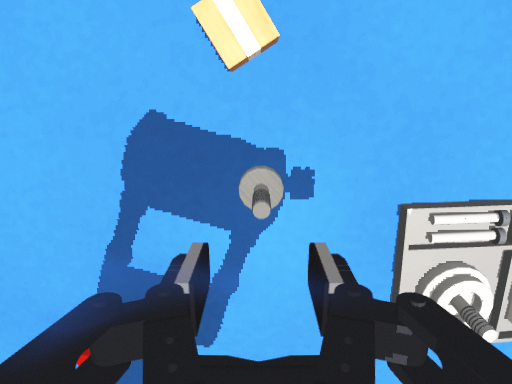

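```bash
python3 -m creep '[[[0.034,0.0005,0,0,0.045],[0.034,0,0,0,0.045],[0.024,0,0,0,0.045],[0.008,0,0,0,0.045],[0,0,0,0,0.045],[0,0,0,0,0.045],[0,0,0,0,0.045],[0,0,0,0,0.045]]]'
python3 - <<'E'
from fit import *
to(.561,-.1302,.05,-90)
E
```

```text
clock: 34.27
eef_pos: [0.5625, -0.1312, 0.0532]
eef_rot: [0.0, 0.709, -0.001, -0.706]
force: [-0.2, 0.2, -0.0]
grip_width: 0.0449
TCP [ 0.5625 -0.1312  0.0532] jaw -90.0 j6 1.27 turn units -0.0 then shift [ 0.0032 -0.001   0.0015] rows>= 0.1
```

```bash
python3 -m creep '[[[0.003,-0.0005,0.0015,0,0.045],[0,0,0,0,0.045],[0,0,0,0,0.005],[0,0,0,0,0.005],[0,0,0,0,0.005],[0,0,0,0,0.005],[0,0,0,0,0.005],[0,0,0,0,0.005],[0,0,0,0,0.005],[0,0,0,0,0.005]]]' 50
python3 - <<'E'
from fit import *
to(.561,-.1302,.05,-90)
E
python3 -m creep '[[[-0.01,0,0,0,0.005],[-0.03,0,0,0,0.005],[-0.036,0,0,0,0.005],[-0.036,0,0,0,0.005],[-0.03,0,0,0,0.005],[0,0,0,0,0.005]]]'
python3 - <<'E'
from fit import *
d=cam("wrist","pics/w26.png")
to(.5078,.3725,.19,-90)
E
```

```text
clock: 35.1
eef_pos: [0.5589, -0.1303, 0.0478]
eef_rot: [-0.0, 0.707, -0.0, -0.707]
force: [0.2, -0.2, 1.3]
grip_width: 0.0104
TCP [ 0.5589 -0.1303  0.0478] jaw -90.0 j6 1.27 turn units -0.0 then shift [-0.0022 -0.0001 -0.0021] rows>= 0.1
clock: 35.6
eef_pos: [0.5637, -0.1315, 0.1981]
eef_rot: [0.001, 0.712, -0.002, -0.702]
force: [2.4, -0.5, -0.0]
grip_width: 0.0105
TCP [ 0.562  -0.131   0.1949] jaw -90.0 j6 1.27 turn units -0.0 then shift [ 0.003  -0.5035  0.0543] rows>= 12.1
```

View pics/w26.png

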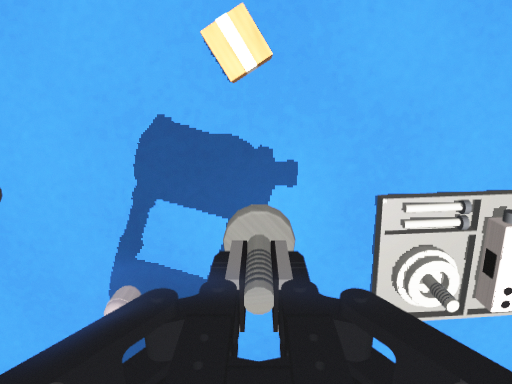

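```bash
python3 -m creep '[[[0,-0.02,0.002,0,0.005],[0,-0.036,0.004,0,0.005],[0,-0.036,0.004,0,0.005],[0,-0.036,0.004,0,0.005],[0,-0.036,0.004,0,0.005],[0,-0.036,0.004,0,0.005],[0,-0.036,0.004,0,0.005],[0,-0.036,0.004,0,0.005],[0,-0.036,0.004,0,0.005],[0,-0.036,0.004,0,0.005],[0,-0.036,0.004,0,0.005],[0,-0.036,0.004,0,0.005]]]'
python3 -m creep '[[[0,-0.036,0.004,0,0.005],[0,-0.036,0.004,0,0.005],[0,-0.014,0.002,0,0.005],[0,0,0,0,0.005],[0,0,0,0,0.005],[0,0,0,0,0.005]]]'
python3 - <<'E'
from fit import *
d=cam("wrist","pics/w27.png")
to(.5058,.3725,.0518,-90)
E
```

```text
clock: 36.65
eef_pos: [0.5111, 0.287, 0.1879]
eef_rot: [-0.0, -0.706, 0.001, 0.708]
force: [0.4, -0.8, -1.7]
grip_width: 0.0106
clock: 37.15
eef_pos: [0.5024, 0.3703, 0.1884]
eef_rot: [-0.001, -0.706, 0.001, 0.708]
force: [0.1, -0.4, 1.0]
grip_width: 0.0104
TCP [0.5027 0.3701 0.1887] jaw -90.1 j6 2.14 turn units -0.01 then shift [ 0.1369 -0.0027 -0.0033] rows>= 3.3
```

View pics/w27.png

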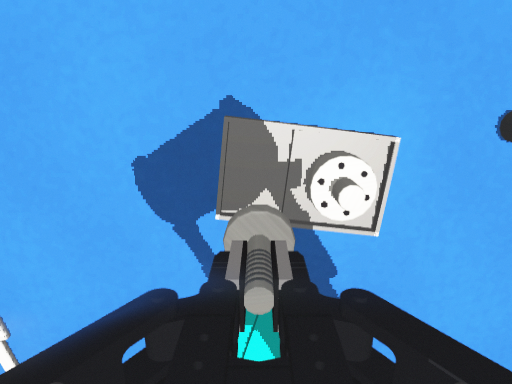

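```bash
python3 -m creep '[[[0,-0.0025,0,0,0.005],[0.036,0,0,0,0.005],[0.036,0,0,0,0.005],[0.034,0,0,0,0.005],[0.012,0,0,0,0.005],[0,0,0,0,0.005],[0,0,0,0,0.005],[0,0,0,0,0.005]]]'
python3 - <<'E'
from fit import *
d=cam("wrist","pics/w28.png")
print(fit(d,"t2",[.5027,.329],-.115))
to(.5058,.3725,.0518,-90)
E
```

```text
clock: 37.87
eef_pos: [0.5051, 0.3751, 0.0742]
eef_rot: [-0.001, 0.708, 0.0, -0.706]
force: [-0.4, 0.7, -0.7]
grip_width: 0.0107
(array([ 0.5025,  0.3299, -6.6456]), np.float64(0.891))
TCP [0.5054 0.3754 0.0747] jaw -90.0 j6 2.14 turn units -0.01 then shift [ 0.0229  0.003  -0.0003] rows>= 0.6
```

View pics/w28.png

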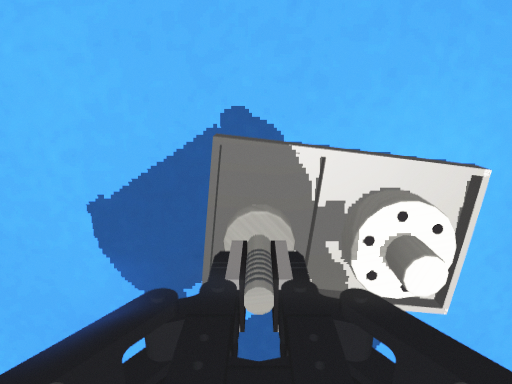

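The pocket spans px 212–311 and the foot is at 259, so it's central. Lowering.

```bash
python3 -m creep '[[[0.008,0.0015,0.001,0,0.005],[0.007,0,0,0,0.005],[0.004,0,0,0,0.005],[0,0,0,0,0.005],[0,0,0,0,0.005]]]'
python3 -m creep '[[[0.0015,0,0,0,0.005],[0,0,0,0,0.005]]]'
python3 -m creep '[[[0.001,0,0,0,0.005],[0,0,0,0,0.005]]]'
python3 -m creep '[[[0.001,0,0,0,0.005],[0,0,0,0,0.005]]]'
```

```text
clock: 38.33
eef_pos: [0.5018, 0.3727, 0.0524]
eef_rot: [0.0, -0.707, 0.0, 0.707]
force: [0.0, -0.7, -1.1]
grip_width: 0.0107
clock: 38.5
eef_pos: [0.5022, 0.373, 0.0519]
eef_rot: [0.0, -0.707, 0.0, 0.707]
force: [-1.8, -0.8, 2.8]
grip_width: 0.0104
clock: 38.67
eef_pos: [0.5023, 0.373, 0.0518]
eef_rot: [0.0, -0.707, 0.0, 0.707]
force: [-3.3, -1.2, 7.8]
grip_width: 0.0105
clock: 38.83
eef_pos: [0.5023, 0.373, 0.0518]
eef_rot: [-0.0, -0.707, 0.0, 0.707]
force: [-3.9, -3.1, 11.9]
grip_width: 0.0105
```

Contact at 0.0518, as predicted. Releasing, rising and checking.

```bash
python3 -m creep '[[[-0.0015,0,0,0,0.005],[0,0,0,0,0.03],[0,0,0,0,0.03],[0,0,0,0,0.03],[0,0,0,0,0.03],[-0.01,0,0,0,0.03],[-0.03,0,0,0,0.03],[-0.034,0,0,0,0.03],[-0.036,0,0,0,0.03],[-0.036,0,0,0,0.03],[0,0,0,0,0.03],[0,0,0,0,0.03]]]'
python3 - <<'E'
from fit import *
d=cam("wrist","pics/w29.png");s=cam("side","pics/s29.png")
print(fit(s,"socket",[.5506,.137]),fit(s,"bottle",[.4349,.0045]),fit(s,"carton",[.6785,-.1143],.56))
print(fit(d,"t2",[.5027,.329],-.115))
a=cv2.resize(s["color"][120:190,210:300,::-1],(600,470),interpolation=cv2.INTER_CUBIC)
cv2.imwrite("pics/c29.png",a)
E
```

```text
clock: 39.83
eef_pos: [0.5043, 0.3742, 0.2013]
eef_rot: [-0.002, 0.71, 0.001, -0.705]
force: [-0.3, 0.1, 0.3]
grip_width: 0.0302
(array([0.551 , 0.1409]), np.float64(0.917)) (array([0.4365, 0.009 ]), np.float64(0.79)) (array([ 0.6792, -0.1125, 31.6501]), np.float64(0.962))
(array([ 0.5027,  0.3298, -6.6272]), np.float64(0.991))
```

View pics/w29.png

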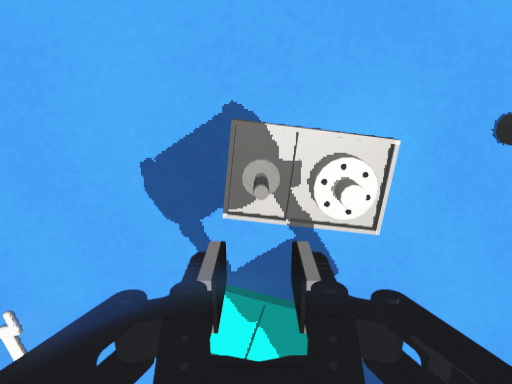

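View pics/s29.png

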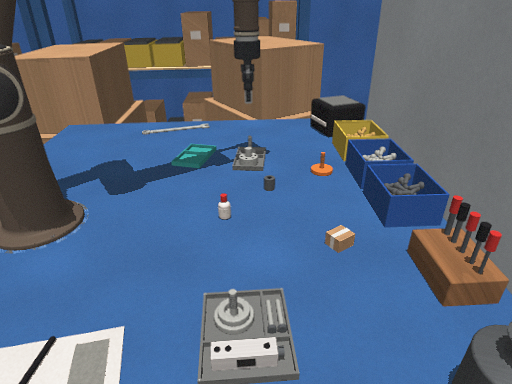

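View pics/c29.png

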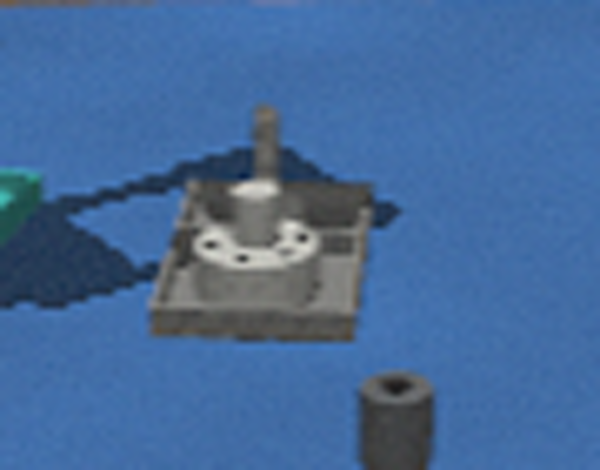

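All the parts are in place: the narrow foot at (261,180) and the canister at (346,188) in tray_two, and kit one intact in the side view. One last check that the bystanders haven't moved, then hand in.

Run:
```python
import cv2,numpy as np
from bench import hand_in,sense
a=cv2.imread("pics/side0.png").astype(int);b=cv2.imread("pics/s29.png").astype(int)
for n,(x0,x1,y0,y1) in dict(bottle=(216,233,192,220),carton=(324,356,225,251),socket=(262,277,174,192),orange=(309,334,150,176)).items():
    print(n,abs(a-b)[y0:y1,x0:x1].mean().round(2))
s=sense();print(s["clock"],s["force"].round(1))
print(hand_in())
```

```text
bottle 3.43
carton 1.96
socket 2.46
orange 5.22
39.9333 [ 0.4 -1.  -0.2]
the job is handed in; nothing more can be done
None
```

Both kits are made up and the job is handed in at about 40 s on the robot's clock. It reported no verdict, so this rests on my own checks.

**Tray three:** The beam cell lies in the long pocket. The wide foot stands in the square pocket, with the shim ring flat on its disc around the stem.

**Tray two:** The canister cell is in the larger pocket and the narrow foot in the smaller one. I placed the parts in the order you listed them.

**Last checks:**
- **Seating:** Each cell and foot touched the pocket floor at the height I expected (grasp height plus 4 mm). The ring met the foot's disc at its expected height too. The final wrist and side pictures show everything upright and inside its pocket.
- **Forces:** The highest force reading I saw was about 12 N.
- **Bystanders:** The bottle, carton and socket look unmoved when the first and last side pictures are compared. The difference averaged 2–5 grey levels, and the orange foot's patch, with the highest value, was unmoved by eye.

**What disagreed:**
- **Camera positions:** The side and wrist cameras differed by 2–5 mm in y. Tray two's y came out between 0.325 and 0.331 m, well inside the pocket clearance.
- **Failed fits:** The model fits on the placed beam and wide foot failed (overlap about 0.5), because the tray confused the masking. For those two I relied on the contact heights and on the pictures, by eye.

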